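Put the laundry supplies on their drip trays

ROBOT

A 7-joint arm with a two-finger parallel gripper is mounted at the origin on the work surface. World frame = base frame: x ahead of the robot, y to its left, z up, the work surface at z = 0. Lengths are in mm, angles in rad, forces in N, time in s.
With the tool pointing down it reaches from about 425 to 875 mm from the base axis. Payload 8.4 kg.
Tool frame: the origin (TCP) lies between the finger pads; the fingertips stand 22 mm ahead of it and the grasp point (between the pads) lies 3 mm ahead of it; z points along the fingers, y is the line along which they close (so a half turn about z gives the same grasp; the last joint's range is limited). The gripper opens to 87 mm and grips with 3 to 60 N. Pads are 19 mm wide; open, the fingers measure 117 mm over their backs; the gripper's body (75 mm by 190 mm) begins 51 mm behind the grasp point.
Start: joints at [-1.392, 0.333, 0.04, 1.465, -0.013, 1.343, -0.059], TCP at [178.258, 625.049, 208.746] pointing down, gripper open.
Joint ranges: [-2.58, 2.58], [-0.38, 2.09], [-1.3, 1.39], [0.25, 2.4], [-1.5, 4.64], [0.08, 2.09], [-2.65, 2.65]. Speed limits (rad/s): [2.22, 2.22, 2.79, 2.79, 3.14, 3.14, 3.14].

INTERFACE

Orientations are given as a unit quaternion [w, x, y, z].
In Python, from cell import bot gives the robot as it stands.
- The arm moves only by the tool arm_command, never from a script. Its argument "moves" is a list of rows, each an object of numbers: "x", "y", "z": the shift along the tool's x, y, z in mm; "twist": the turn about the tool's z in rad; "grip": the opening, from -1 (shut) to 1 (fully open). A call has 1 to 12 rows; each row shifts and turns the commanded pose from where the row before left it, along the tool's axes as they then stand; what a row does not reach is not made up. A row lasts 1/10 s, in which the tool goes at most 50 mm and 8.59 degrees, less where a joint would pass 70% of its speed; a pose out of reach is approached as far as the arm can. A call is refused whole if a number of a shift passes 50 or a number of a turn 0.15, either way. A call with a gripper value outside its range is refused whole. The fingers move at their own pace and stop on an object; "squeeze" is the grip in N (left out, the last holds). Time passes only in rows, so rows that do not move let the fingers close. It gives the time, the measured TCP pose, the force, the opening and the grip force at its end, in the units of the state.
- bot.read_state(): the state, without advancing time (a new reading comes with each control period).
- bot.snapshot(name): name is "side" or "top"; returns a dict with "color" (400x640x3 uint8, red, green, blue), "mtx" (3x3 intrinsics, pixels), "k1" (the pictures are not rectified: a ray, as slopes to the right and down, at radius r is drawn at 1 + k1 r^2 times it, then the intrinsics apply), "position" and "rotation" of the camera in the world. Camera axes: x right, y up, looking along -z (the intrinsics and any distortion apply to the point x, -y, -z); pixel columns grow to the right and rows downward; lengths in mm; the calibration is good to about 2 mm. A picture is of the moment at which its call begins. There is no depth.
- bot.close_job(): hands the job in; it is judged then, once.
The state is a dict: "clock": time; "joints": joint angles; "qd": joint speeds; "joint_efforts": joint torques, N m; "position": TCP position; "tool_rot": TCP orientation; "contact_force": force on the tool from outside, world axes, zero at the start; "moment": the same for the moment, N m; "opening": finger opening in mm; "grasp_force": force on a finger pad.
Only numpy, scipy, OpenCV 4.12 (cv2) and the standard library are available. Lean on these libraries where they do the work, as an engineer would, in place of code of your own. Each camera call takes 0.05 s, during which the arm holds its last target. There are 200 camera calls.

TASK

Stand each of the four laundry containers upright in the middle of the drip tray that has the colour of its cap or lid, flat inside the tray's lip, with the wooden box and the square tin turned square to their trays' sides. Set each one down gently rather than dropping it, let go of all of them, and leave the purple tumbler and the metal spray can where they stand.

Things in the scene. Friction and masses are not known exactly. Their poses are not given: they have to be found in the camera images.
- bottle: White round detergent bottle with a grey band and a blue screw cap. Body 60 mm across up to 70 mm height, then a shoulder tapering to the cap; cap 38 mm across, from 86 to 120 mm (the top). About 0.3 kg. Goes to the blue tray. Loose, standing upright on the counter at the start. Origin: centre of its underside; z up. Turning about z does not matter.
- jar: White and amber straight round jar, 64 mm across from bottom to top and 88 mm tall, with a yellow lid (the top 20 mm, same width) that has a small white dot in its centre. About 0.28 kg. Goes to the yellow tray. Loose, standing upright on the counter at the start. Origin: centre of its underside; z up. Turning about z does not matter.
- pegbox: Light wooden closed box for clothes pegs with a red panel on top, 84 mm along its x, 54 mm along its y, 74 mm tall. About 0.25 kg. Goes to the red tray, its long side along the tray's long side (either way round). Loose, standing upright on the counter at the start. Origin: centre of its underside; z up.
- tin: White square tin with a grey band and a green lid that has a small white dot in its centre, 57 mm by 57 mm along its x and y, 95 mm tall, straight sides. About 0.3 kg. Goes to the green tray, sides parallel to the tray's (any of the four ways round). Loose, standing upright on the counter at the start. Origin: centre of its underside; z up.
- tray_blue: Round blue drip tray, 88 mm across outside, 82 mm inside the lip. It is fixed to the counter. Origin: centre of its underside, on the counter; z up. Floor 4 mm above the counter, lip 3 mm thick rising to 8 mm above the counter.
- tray_yellow: Round yellow drip tray, 92 mm across outside, 86 mm inside the lip. It is fixed to the counter. Origin: centre of its underside, on the counter; z up. Floor 4 mm above the counter, lip 3 mm thick rising to 8 mm above the counter.
- tray_red: Rectangular red drip tray, outside 112 mm along its x and 82 mm along its y, inside the lip 106 by 76 mm. It is fixed to the counter. Origin: centre of its underside, on the counter; z up. Floor 4 mm above the counter, lip 3 mm thick rising to 8 mm above the counter.
- tray_green: Square green drip tray, outside 84 by 84 mm along its x and y, inside the lip 78 by 78 mm. It is fixed to the counter. Origin: centre of its underside, on the counter; z up. Floor 4 mm above the counter, lip 3 mm thick rising to 8 mm above the counter.
- tumbler: Bystander, to be left alone: open purple tumbler, 62 mm across the rim, 90 mm tall. Loose, standing upright on the counter at the start. Origin: centre of its underside; z up.
- can: Bystander, to be left alone: bare metal spray can with a black cap, 50 mm across, 112 mm tall. Loose, standing upright on the counter at the start. Origin: centre of its underside; z up.
Things that resemble listed ones, but are neither listed nor needed, are in the scene too. What is shaped like the jar but pink is not meant.

How it is judged:
By the outcome, as a careful person would: the job done as asked, in the order asked, and still so for the second after the job is handed in, with the robot touching nothing.
It also fails if it takes over 112 s, if anything falls off the work surface, if the arm or the gripper's body presses on something with over 40 N, if the wrist force passes 120 N, or if a joint passes its speed limit or range.

## Working session

There is one attempt and no reset: what is moved stays moved. The work goes in short steps, Python scripts to look and compute and a tool call to move; the robot and the scene stay as the last step left them, time stands still between calls to the robot, and variables do not carry over. Pictures are saved under pics/ and viewed, at most 14 in all, crops included, and the job is handed in when it is done.

Besides the shell and the picture viewer there is one more tool, called after "Emit:" as name([rows], argument=value, ...), one row to a line, values as JSON. arm_command: Moves the arm, as the interface text tells. Its arguments: {"type":"object","properties":{"moves":{"type":"array","items":{"type":"object","properties":{"x":{"type":"number"},"y":{"type":"number"},"z":{"type":"number"},"twist":{"type":"number"},"grip":{"type":"number"}}}},"squeeze":{"type":"number"}},"required":["moves"]}

```bash
ls; mkdir -p pics; python3 - <<'E'
from cell import bot
import cv2,pickle
d={}
for n in("top","side"):
    s=bot.snapshot(n);d[n]=s;cv2.imwrite(f"pics/{n}0.png",s["color"][:,:,::-1]);print(n,s["mtx"],s["k1"],s["position"],s["rotation"])
pickle.dump(d,open("s0.pkl","wb"));print(bot.read_state())
E
```

```text
pics
top [[479.1352731    0.         314.18463862]
 [  0.         479.1352731  204.16003685]
 [  0.           0.           1.        ]] -0.02737381080237964 [ 402.37033896   18.48648307 1320.40399614] [ 0.71443272  0.01153049 -0.01924686 -0.69934433]
side [[377.96562541   0.         323.7006751 ]
 [  0.         377.96562541 206.39998752]
 [  0.           0.           1.        ]] 0.022654123628043643 [ 408.40822605 -544.57623524  620.90882362] [ 0.92639253  0.37186887 -0.02000415 -0.05576972]
{'clock': 0.1, 'joints': array([-1.39222246,  0.33382443,  0.03986594,  1.46619034, -0.01340578,
        1.34327189, -0.05849724]), 'qd': array([ 6.65356108e-04, -1.76346222e-03, -5.86060480e-05, -1.47849485e-03,
        8.00346535e-04, -1.20244626e-03, -4.27568679e-03]), 'joint_efforts': array([ 4.05666520e-03, -6.57809830e+01,  1.34023950e+00, -4.04702425e+01,
       -5.95788122e-02,  4.10127779e-02,  5.93570462e-05]), 'position': array([178.13923782, 624.65715812, 207.95465997]), 'tool_rot': array([-5.56485555e-05,  1.38444424e-01,  9.90369947e-01, -7.11900871e-04]), 'contact_force': array([ 0.55649683, -0.82307631, -0.17781827]), 'moment': array([ 0.02662127, -0.0111147 ,  0.0225261 ]), 'grasp_force': 0.0, 'opening': 87.20822879932975}
```

View pics/top0.png

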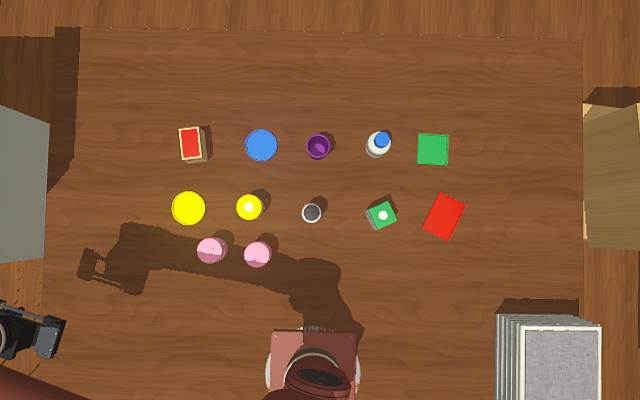

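View pics/side0.png

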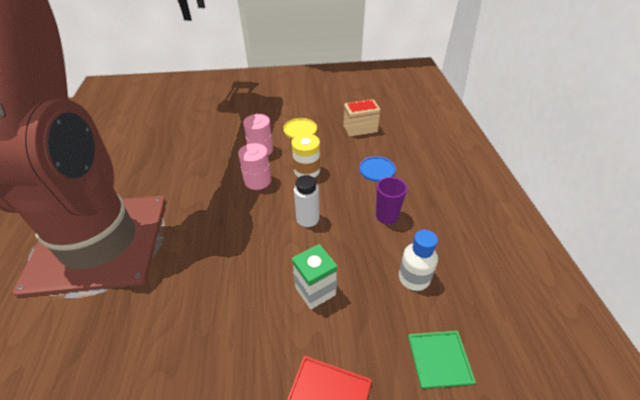

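```bash
cat > h.py <<'E'
import numpy as np,cv2
from scipy.spatial.transform import Rotation as R
def rot(q): return R.from_quat(np.r_[q[1:],q[0]]).as_matrix()
def ray(s,uv):
    m=s["mtx"];uv=np.asarray(uv,float).reshape(-1,2)
    xd=(uv-m[:2,2])/[m[0,0],m[1,1]];x=xd.copy()
    for _ in range(20): x=xd/(1+s["k1"]*(x**2).sum(1,keepdims=True))
    return np.c_[x[:,0],-x[:,1],-np.ones(len(x))]@rot(s["rotation"]).T
def plane(s,uv,z):
    d=ray(s,uv);p=np.array(s["position"]);return (p+d*((z-p[2])/d[:,2])[:,None])[:,:2]
def mask(s,lo,hi):
    h=cv2.cvtColor(s["color"],cv2.COLOR_RGB2HSV);return cv2.inRange(h,np.array(lo),np.array(hi))
def blobs(m,amin=60):
    c,_=cv2.findContours(m,cv2.RETR_EXTERNAL,cv2.CHAIN_APPROX_NONE)
    return [k.reshape(-1,2) for k in c if cv2.contourArea(k)>amin]
def centroid(c):
    M=cv2.moments(c.astype(np.float32).reshape(-1,1,2));return np.array([M["m10"],M["m01"]])/M["m00"]
def go(st,x,y,z=None,ang=None):
    """shift in tool axes to world target; ang = world angle (deg) of tool y, modulo 180"""
    T=rot(st["tool_rot"]);p=st["position"];z=p[2] if z is None else z
    d=T.T@(np.array([x,y,z])-p);cur=np.degrees(np.arctan2(T[1,1],T[0,1]))
    out=dict(shift=np.round(d,1),cur=round(cur,1),pos=np.round(p,1),j7=round(st["joints"][6],2),tilt=np.round(T[:,2],3))
    if ang is not None:
        t=(ang-cur+90)%180-90;out["twist"]=round(-np.radians(t),3) # tool z down
    return out
E
cat > m.py <<'E'
import pickle,sys;from h import *
d=pickle.load(open(sys.argv[1],"rb"))
H=dict(red=([0,150,120],[6,255,255]),yellow=([22,150,120],[34,255,255]),green=([55,120,50],[85,255,255]),blue=([100,120,60],[118,255,255]),purple=([135,80,30],[155,255,255]))
HT=dict(red=74,yellow=88,green=95,blue=120,purple=90)
s=d["top"]
for n,(lo,hi) in H.items():
    for c in blobs(mask(s,lo,hi)):
        u=centroid(c)
        if not 90<u[0]<490 or u[1]>300: continue
        for z in (8,HT[n]):
            w=plane(s,c,z).astype(np.float32);r=cv2.minAreaRect(w)
            print(n,"px",u.round(1),"z",z,"cen",centroid(w).round(1),"rect",np.round(r[0],1),np.round(r[1],1),round(r[2],1),"circ",np.round(cv2.minEnclosingCircle(w)[1],1))
for c in blobs(mask(s,[0,0,200],[180,40,255]),8):
    u=centroid(c)
    if 170<u[0]<480 and 120<u[1]<280: print("white",u.round(1),cv2.contourArea(c),"z88",plane(s,u,88).round(1),"z95",plane(s,u,95).round(1))
S=d["side"]
for n,(lo,hi) in H.items():
    for c in blobs(mask(S,lo,hi),40):
        for z in (8,HT[n]):
            w=plane(S,c,z).astype(np.float32);r=cv2.minAreaRect(w);print("side",n,centroid(c).round(),z,centroid(w).round(1),np.round(r[0],1),np.round(r[1],1),round(r[2],1))
for c in blobs(mask(S,[0,0,200],[180,40,255]),8):
    u=centroid(c)
    if 290<u[0]<340 and 120<u[1]<280: print("side white",u.round(1),cv2.contourArea(c),"z88",plane(S,u,88).round(1),"z95",plane(S,u,95).round(1))
E
python3 m.py s0.pkl; python3 - <<'E'
import cv2;a=cv2.imread('pics/top0.png')[110:270,160:480];cv2.imwrite('pics/c0.png',cv2.resize(a,None,fx=2.5,fy=2.5,interpolation=cv2.INTER_NEAREST))
E
```

```text
red px [443.5 216.3] z 8 cen [ 434.1 -351.8] rect [ 434.1 -352.3] [ 82.7 113.9] 64.0 circ 68.5
red px [443.5 216.3] z 74 cen [ 432.5 -333.2] rect [ 432.5 -333.6] [ 78.5 108.1] 64.0 circ 65.0
red px [189.6 142.4] z 8 cen [622.6 351.7] rect [622.5 351.6] [73.8 43.2] 8.2 circ 40.8
red px [189.6 142.4] z 74 cen [611.5 335. ] rect [611.5 334.9] [70.1 41. ] 8.2 circ 38.7
yellow px [248.5 206.6] z 8 cen [449.1 184.5] rect [449.4 184.5] [68.5 68.5] 1.2 circ 35.5
yellow px [248.5 206.6] z 88 cen [446.3 174.4] rect [446.6 174.4] [64.3 64.3] 1.2 circ 33.4
yellow px [187.8 207.7] z 8 cen [442.6 350.4] rect [443.1 351.4] [90.4 90.6] 1.2 circ 47.0
yellow px [187.8 207.7] z 88 cen [440.2 330.2] rect [440.6 331.1] [84.9 85.1] 1.2 circ 44.2
green px [382.2 214.8] z 8 cen [ 434.5 -182.7] rect [ 434.5 -182.8] [59.8 61.2] 26.3 circ 40.8
green px [382.2 214.8] z 95 cen [ 432.4 -169.3] rect [ 432.4 -169.4] [55.8 57.1] 26.3 circ 38.1
green px [432.2 149. ] z 8 cen [ 619.6 -318.7] rect [ 619.6 -319. ] [83.7 83.9] 87.6 circ 58.7
green px [432.2 149. ] z 95 cen [ 605.2 -296.3] rect [ 605.2 -296.6] [78.1 78.4]
[... 1518 characters left out ...]
64.] 95 [ 433.7 -175.1] [ 433.7 -175.1] [57.8 61.8] 26.5
side blue [424. 243.] 8 [667.7 -89.5] [667.7 -90.1] [72.9 44.1] 63.4
side blue [424. 243.] 120 [ 620.3 -172.6] [ 620.3 -173.2] [59.5 36.1] 63.4
side blue [377. 168.] 8 [621.2 153.8] [621.9 152.1] [87.3 85.8] 82.8
side blue [377. 168.] 120 [582.3  26.2] [582.9  24.8] [71.3 70.1] 82.8
side purple [390. 199.] 8 [628.7  47.8] [631.5  42.6] [151.2  68. ] 76.3
side purple [390. 199.] 90 [599.2 -31.4] [601.6 -36. ] [130.9  58.9] 76.3
side white [313.9 261. ] 105.5 z88 [[ 434.3 -164.6]] z95 [[ 434.  -169.6]]
side white [298.6 193.4] 27.0 z88 [[420.4   4.3]] z95 [[420.2  -3. ]]
side white [305. 141.] 30.0 z88 [[448.  177.2]] z95 [[447.4 167.8]]
```

View pics/c0.png

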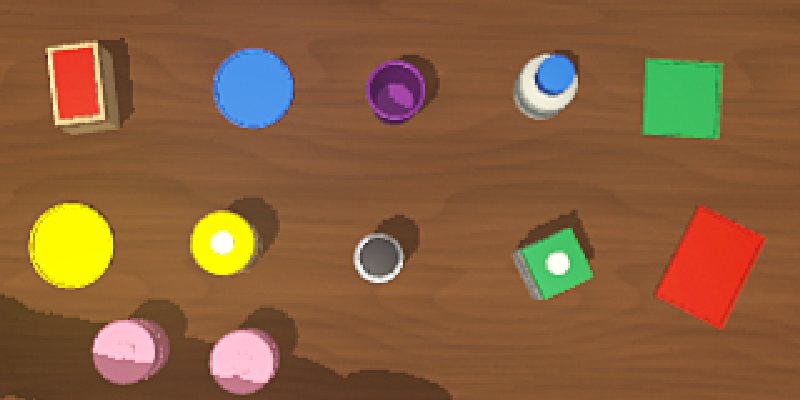

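Pegbox top (189,142), jar dot (248,207), tin dot (382,215), bottle cap (381,139), trays at blue (261,145), yellow (188,208), green (432,149) and red (443,216). The two views agree to about 2 mm, so I use the averages.

```bash
cat > g.py <<'E'
import sys;from h import *;from cell import bot
a=[None if v=="-" else float(v) for v in sys.argv[1:]];s=bot.read_state()
print(go(s,*a),s["clock"],round(s["opening"],1),np.round(s["contact_force"],1))
E
python3 g.py 612.2 335.6 53 97.7
```

```text
{'shift': array([-496.7, -158.7,  155.2]), 'cur': np.float64(74.1), 'pos': array([178.1, 624.7, 208. ]), 'j7': np.float64(-0.06), 'tilt': array([-0.   , -0.001, -1.   ]), 'twist': np.float64(-0.412)} 0.1 87.2 [ 0.6 -0.8 -0.2]
```

Emit:
arm_command([
  {"x": -30,"y": -10,"grip": 1},
  {"x": -42.5,"y": -13.5},
  {"x": -42.5,"y": -13.5},
  {"x": -42.5,"y": -13.5},
  {"x": -42.5,"y": -13.5},
  {"x": -42.5,"y": -13.5},
  {"x": -42.5,"y": -13.5},
  {"x": -42.5,"y": -13.5},
  {"x": -42.5,"y": -13.5},
  {"x": -42.5,"y": -13.5},
  {"x": -42.5,"y": -13.5},
  {"x": -42,"y": -13.5},
], squeeze=20)

```text
invalid input at $.moves[0]: expected keys x, y, z, twist, grip
```

Emit:
arm_command([
  {"twist": -0.13},
  {"twist": -0.14},
  {"twist": -0.14},
  {},
  {},
])

```text
invalid input at $.moves[0]: expected keys x, y, z, twist, grip
```

```bash
python3 g.py 612.2 335.6 53 97.7
```

```text
{'shift': array([-496.7, -158.7,  155.2]), 'cur': np.float64(74.1), 'pos': array([178.1, 624.7, 208. ]), 'j7': np.float64(-0.06), 'tilt': array([-0.   , -0.001, -1.   ]), 'twist': np.float64(-0.412)} 0.1 87.2 [ 0.6 -0.8 -0.2]
```

Emit:
arm_command([
  {"x": -30,"y": -10,"z": 0,"twist": 0,"grip": 1},
  {"x": -42.5,"y": -13.5,"z": 0,"twist": 0,"grip": 1},
  {"x": -42.5,"y": -13.5,"z": 0,"twist": 0,"grip": 1},
  {"x": -42.5,"y": -13.5,"z": 0,"twist": 0,"grip": 1},
  {"x": -42.5,"y": -13.5,"z": 0,"twist": 0,"grip": 1},
  {"x": -42.5,"y": -13.5,"z": 0,"twist": 0,"grip": 1},
  {"x": -42.5,"y": -13.5,"z": 0,"twist": 0,"grip": 1},
  {"x": -42.5,"y": -13.5,"z": 0,"twist": 0,"grip": 1},
  {"x": -42.5,"y": -13.5,"z": 0,"twist": 0,"grip": 1},
  {"x": -42.5,"y": -13.5,"z": 0,"twist": 0,"grip": 1},
  {"x": -42.5,"y": -13.5,"z": 0,"twist": 0,"grip": 1},
  {"x": -42,"y": -13.5,"z": 0,"twist": 0,"grip": 1},
], squeeze=20)

```text
clock: 1.3
position: [613.9, 335.1, 208.3]
tool_rot: [-0.0, 0.138, 0.99, -0.0]
contact_force: [0.8, 0.7, -0.1]
opening: 86.6
grasp_force: 0.0
```

Emit:
arm_command([
  {"x": 0,"y": 0,"z": 0,"twist": -0.13,"grip": 1},
  {"x": 0,"y": 0,"z": 0,"twist": -0.14,"grip": 1},
  {"x": 0,"y": 0,"z": 0,"twist": -0.14,"grip": 1},
  {"x": 0,"y": 0,"z": 0,"twist": 0,"grip": 1},
  {"x": 0,"y": 0,"z": 0,"twist": 0,"grip": 1},
])

```text
clock: 1.8
position: [612.6, 336.2, 208.4]
tool_rot: [-0.0, -0.064, 0.998, -0.0]
contact_force: [-0.8, 0.4, 0.8]
opening: 87.3
grasp_force: 0.0
```

```bash
python3 g.py 612.2 335.6 53 97.7
```

```text
{'shift': array([  0.4,  -0.5, 155.4]), 'cur': np.float64(97.3), 'pos': array([612.6, 336.2, 208.4]), 'j7': np.float64(1.2), 'tilt': array([-0.001, -0.   , -1.   ]), 'twist': np.float64(-0.006)} 1.8 87.3 [-0.8  0.4  0.8]
```

Emit:
arm_command([
  {"x": 0,"y": -0.5,"z": 40,"twist": -0.006,"grip": 1},
  {"x": 0,"y": 0,"z": 40,"twist": 0,"grip": 1},
  {"x": 0,"y": 0,"z": 35,"twist": 0,"grip": 1},
  {"x": 0,"y": 0,"z": 25,"twist": 0,"grip": 1},
  {"x": 0,"y": 0,"z": 15,"twist": 0,"grip": 1},
  {"x": 0,"y": 0,"z": 0,"twist": 0,"grip": 1},
  {"x": 0,"y": 0,"z": 0,"twist": 0,"grip": -1},
  {"x": 0,"y": 0,"z": 0,"twist": 0,"grip": -1},
  {"x": 0,"y": 0,"z": 0,"twist": 0,"grip": -1},
  {"x": 0,"y": 0,"z": 0,"twist": 0,"grip": -1},
  {"x": 0,"y": 0,"z": 0,"twist": 0,"grip": -1},
  {"x": 0,"y": 0,"z": 0,"twist": 0,"grip": -1},
], squeeze=20)

```text
clock: 3.0
position: [613.0, 335.8, 54.2]
tool_rot: [0.0, -0.069, 0.998, 0.0]
contact_force: [-0.5, 0.3, 1.9]
opening: 53.5
grasp_force: 20.0
```

```bash
python3 g.py 434.5 -352 57 64
```

```text
{'shift': array([ 271.5, -656.7,   -3. ]), 'cur': np.float64(97.9), 'pos': array([613. , 335.8,  54.2]), 'j7': np.float64(1.22), 'tilt': array([ 0.001,  0.   , -1.   ]), 'twist': np.float64(0.592)} 3.0 53.5 [-0.5  0.3  1.9]
```

Emit:
arm_command([
  {"x": 0,"y": 0,"z": -10,"twist": 0,"grip": -1},
  {"x": 0,"y": 0,"z": -30,"twist": 0,"grip": -1},
  {"x": 0,"y": 0,"z": -45,"twist": 0,"grip": -1},
  {"x": 0,"y": 0,"z": -45,"twist": 0,"grip": -1},
  {"x": 0,"y": 0,"z": -20,"twist": 0,"grip": -1},
  {"x": 9,"y": -20,"z": 0,"twist": 0,"grip": -1},
  {"x": 16,"y": -40,"z": 0,"twist": 0,"grip": -1},
  {"x": 16,"y": -40,"z": 0,"twist": 0,"grip": -1},
  {"x": 16,"y": -40,"z": 0,"twist": 0,"grip": -1},
  {"x": 16,"y": -40,"z": 0,"twist": 0,"grip": -1},
  {"x": 16,"y": -40,"z": 0,"twist": 0,"grip": -1},
  {"x": 16,"y": -40,"z": 0,"twist": 0,"grip": -1},
])

```text
clock: 4.2
position: [543.7, 62.1, 204.1]
tool_rot: [-0.0, -0.069, 0.998, 0.0]
contact_force: [0.6, -0.8, -2.8]
opening: 53.5
grasp_force: 20.0
```

Emit:
arm_command([
  {"x": 16,"y": -40,"z": 0,"twist": 0,"grip": -1},
  {"x": 16,"y": -40,"z": 0,"twist": 0,"grip": -1},
  {"x": 17,"y": -40,"z": 0,"twist": 0,"grip": -1},
  {"x": 17,"y": -40,"z": 0,"twist": 0,"grip": -1},
  {"x": 17,"y": -40,"z": 0,"twist": 0,"grip": -1},
  {"x": 17,"y": -40,"z": 0,"twist": 0,"grip": -1},
  {"x": 17,"y": -40,"z": 0,"twist": 0,"grip": -1},
  {"x": 17,"y": -40,"z": 0,"twist": 0,"grip": -1},
  {"x": 17,"y": -40,"z": 0,"twist": 0,"grip": -1},
  {"x": 15,"y": -37,"z": 0,"twist": 0.05,"grip": -1},
  {"x": 0,"y": 0,"z": 0,"twist": 0.13,"grip": -1},
  {"x": 0,"y": 0,"z": 0,"twist": 0.13,"grip": -1},
])

```text
clock: 5.4
position: [433.6, -353.7, 204.0]
tool_rot: [-0.0, 0.09, 0.996, -0.0]
contact_force: [-0.4, 0.4, -3.1]
opening: 53.6
grasp_force: 20.0
```

Emit:
arm_command([
  {"x": 0,"y": 0,"z": 0,"twist": 0.13,"grip": -1},
  {"x": 0,"y": 0,"z": 0,"twist": 0.13,"grip": -1},
  {"x": 0,"y": 0,"z": 0,"twist": 0.02,"grip": -1},
  {"x": 0,"y": 0,"z": 0,"twist": 0,"grip": -1},
  {"x": 0,"y": 0,"z": 0,"twist": 0,"grip": -1},
])

```text
clock: 5.9
position: [434.9, -352.1, 203.9]
tool_rot: [0.0, 0.222, 0.975, 0.0]
contact_force: [-0.3, 0.2, -2.7]
opening: 53.5
grasp_force: 20.0
```

```bash
python3 g.py 434.5 -352 60 64; python3 - <<'E'
from h import *;from cell import bot
s=bot.snapshot("side");cv2.imwrite("pics/s1.png",s["color"][:,:,::-1])
E
```

```text
{'shift': array([  0.4,  -0. , 143.9]), 'cur': np.float64(64.3), 'pos': array([ 434.9, -352.1,  203.9]), 'j7': np.float64(1.84), 'tilt': array([ 0.,  0., -1.]), 'twist': np.float64(0.005)} 5.9 53.5 [-0.3  0.2 -2.7]
```

View pics/s1.png

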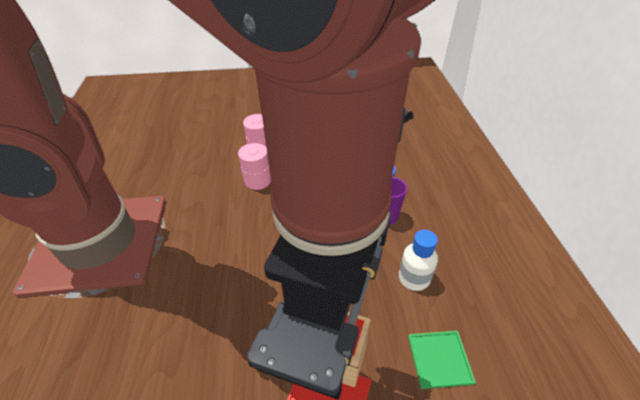

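The gripper holds the box over the red tray at about (330,370), and everything else is undisturbed. Lowering.

Emit:
arm_command([
  {"x": 0,"y": 0,"z": 40,"twist": 0.005,"grip": -1},
  {"x": 0,"y": 0,"z": 40,"twist": 0,"grip": -1},
  {"x": 0,"y": 0,"z": 35,"twist": 0,"grip": -1},
  {"x": 0,"y": 0,"z": 20,"twist": 0,"grip": -1},
  {"x": 0,"y": 0,"z": 6,"twist": 0,"grip": -1},
  {"x": 0,"y": 0,"z": 2,"twist": 0,"grip": -1},
  {"x": 0,"y": 0,"z": 1,"twist": 0,"grip": -1},
  {"x": 0,"y": 0,"z": 0.5,"twist": 0,"grip": -1},
  {"x": 0,"y": 0,"z": 0,"twist": 0,"grip": -1},
  {"x": 0,"y": 0,"z": 0,"twist": 0,"grip": -1},
])

```text
clock: 6.95
position: [435.3, -352.4, 59.9]
tool_rot: [0.001, 0.226, 0.974, -0.0]
contact_force: [-0.5, 0.4, -2.9]
opening: 53.8
grasp_force: 20.0
```

Emit:
arm_command([
  {"x": 0,"y": 0,"z": 0.7,"twist": 0,"grip": -1},
  {"x": 0,"y": 0,"z": 0.7,"twist": 0,"grip": -1},
  {"x": 0,"y": 0,"z": 0,"twist": 0,"grip": -1},
  {"x": 0,"y": 0,"z": 0,"twist": 0,"grip": -1},
])

```text
clock: 7.35
position: [435.0, -352.4, 58.2]
tool_rot: [0.0, 0.226, 0.974, -0.0]
contact_force: [-0.8, -0.0, 2.8]
opening: 53.3
grasp_force: 20.0
```

Emit:
arm_command([
  {"x": 0,"y": 0,"z": 0,"twist": 0,"grip": 1},
  {"x": 0,"y": 0,"z": 0,"twist": 0,"grip": 1},
  {"x": 0,"y": 0,"z": 0,"twist": 0,"grip": 1},
  {"x": 0,"y": 0,"z": 0,"twist": 0,"grip": 1},
  {"x": 0,"y": 0,"z": 0,"twist": 0,"grip": 1},
  {"x": 0,"y": 0,"z": 0,"twist": 0,"grip": 1},
  {"x": 0,"y": 0,"z": -20,"twist": 0,"grip": 1},
  {"x": 0,"y": 0,"z": -40,"twist": 0,"grip": 1},
  {"x": 0,"y": 0,"z": -40,"twist": 0,"grip": 1},
  {"x": 0,"y": 0,"z": -50,"twist": 0,"grip": 1},
  {"x": 0,"y": 0,"z": 0,"twist": 0,"grip": 1},
])

```text
clock: 8.45
position: [437.1, -354.7, 214.3]
tool_rot: [0.005, 0.227, 0.974, -0.001]
contact_force: [0.3, -0.2, -0.8]
opening: 87.2
grasp_force: 0.0
```

```bash
python3 g.py 433 -170 68 26.4
```

```text
{'shift': array([ 86.7, 163.8, 145.5]), 'cur': np.float64(63.8), 'pos': array([ 437.1, -354.7,  214.3]), 'j7': np.float64(1.83), 'tilt': array([ 0.009, -0.004, -1.   ]), 'twist': np.float64(0.653)} 8.45 87.2 [ 0.3 -0.2 -0.8]
```

Emit:
arm_command([
  {"x": 17.3,"y": 32.8,"z": 0,"twist": 0,"grip": 1},
  {"x": 17.3,"y": 32.8,"z": 0,"twist": 0,"grip": 1},
  {"x": 17.3,"y": 32.8,"z": 0,"twist": 0,"grip": 1},
  {"x": 17.3,"y": 32.8,"z": 0,"twist": 0,"grip": 1},
  {"x": 17.3,"y": 32.8,"z": 0,"twist": 0.13,"grip": 1},
  {"x": 0,"y": 0,"z": 0,"twist": 0.13,"grip": 1},
  {"x": 0,"y": 0,"z": 0,"twist": 0.13,"grip": 1},
  {"x": 0,"y": 0,"z": 0,"twist": 0.13,"grip": 1},
  {"x": 0,"y": 0,"z": 0,"twist": 0.13,"grip": 1},
  {"x": 0,"y": 0,"z": 0,"twist": 0,"grip": 1},
  {"x": 0,"y": 0,"z": 0,"twist": 0,"grip": 1},
  {"x": 0,"y": 0,"z": 0,"twist": 0,"grip": 1},
])

```text
clock: 9.65
position: [429.6, -167.7, 207.8]
tool_rot: [-0.0, 0.523, 0.852, 0.0]
contact_force: [-0.5, -1.1, -0.9]
opening: 87.0
grasp_force: 0.0
```

```bash
python3 g.py 433 -170 68 26.4
```

```text
{'shift': array([ -3.6,   2. , 139.8]), 'cur': np.float64(26.9), 'pos': array([ 429.6, -167.7,  207.8]), 'j7': np.float64(0.7), 'tilt': array([-0.,  0., -1.]), 'twist': np.float64(0.009)} 9.65 87.0 [-0.5 -1.1 -0.9]
```

Emit:
arm_command([
  {"x": -3.6,"y": 2,"z": 10,"twist": 0.008,"grip": 1},
  {"x": 0,"y": 0,"z": 40,"twist": 0,"grip": 1},
  {"x": 0,"y": 0,"z": 40,"twist": 0,"grip": 1},
  {"x": 0,"y": 0,"z": 30,"twist": 0,"grip": 1},
  {"x": 0,"y": 0,"z": 20,"twist": 0,"grip": 1},
  {"x": 0,"y": 0,"z": 0,"twist": 0,"grip": 1},
  {"x": 0,"y": 0,"z": 0,"twist": 0,"grip": -1},
  {"x": 0,"y": 0,"z": 0,"twist": 0,"grip": -1},
  {"x": 0,"y": 0,"z": 0,"twist": 0,"grip": -1},
  {"x": 0,"y": 0,"z": 0,"twist": 0,"grip": -1},
  {"x": 0,"y": 0,"z": 0,"twist": 0,"grip": -1},
  {"x": 0,"y": 0,"z": 0,"twist": 0,"grip": -1},
], squeeze=20)

```text
clock: 10.85
position: [433.5, -170.0, 68.4]
tool_rot: [0.0, 0.528, 0.849, 0.0]
contact_force: [-0.4, 0.8, 4.9]
opening: 56.0
grasp_force: 20.0
```

```bash
python3 g.py 620.2 -320 72 -2.2
```

```text
{'shift': array([-217.2,  101. ,   -3.4]), 'cur': np.float64(26.3), 'pos': array([ 433.5, -170. ,   68.4]), 'j7': np.float64(0.8), 'tilt': array([ 0.001,  0.   , -1.   ]), 'twist': np.float64(0.497)} 10.85 56.0 [-0.4  0.8  4.9]
```

Emit:
arm_command([
  {"x": 0,"y": 0,"z": -10,"twist": 0,"grip": -1},
  {"x": 0,"y": 0,"z": -40,"twist": 0,"grip": -1},
  {"x": 0,"y": 0,"z": -45,"twist": 0,"grip": -1},
  {"x": 0,"y": 0,"z": -35,"twist": 0,"grip": -1},
  {"x": -20,"y": 10,"z": 0,"twist": 0,"grip": -1},
  {"x": -40,"y": 18,"z": 0,"twist": 0,"grip": -1},
  {"x": -40,"y": 18,"z": 0,"twist": 0,"grip": -1},
  {"x": -40,"y": 18,"z": 0,"twist": 0,"grip": -1},
  {"x": -40,"y": 18,"z": 0,"twist": 0,"grip": -1},
  {"x": -37,"y": 19,"z": 0,"twist": 0.1,"grip": -1},
  {"x": 0,"y": 0,"z": 0,"twist": 0.1,"grip": -1},
  {"x": 0,"y": 0,"z": 0,"twist": 0.1,"grip": -1},
])

```text
clock: 12.05
position: [619.5, -320.5, 196.2]
tool_rot: [-0.001, 0.651, 0.759, -0.001]
contact_force: [0.7, -0.8, -4.0]
opening: 56.0
grasp_force: 20.0
```

Emit:
arm_command([
  {"x": 0,"y": 0,"z": 0,"twist": 0.1,"grip": -1},
  {"x": 0,"y": 0,"z": 0,"twist": 0.1,"grip": -1},
  {"x": 0,"y": 0,"z": 0,"twist": 0,"grip": -1},
  {"x": 0,"y": 0,"z": 0,"twist": 0,"grip": -1},
  {"x": 0,"y": 0,"z": 0,"twist": 0,"grip": -1},
])

```text
clock: 12.55
position: [619.6, -319.6, 197.9]
tool_rot: [-0.0, 0.721, 0.693, -0.0]
contact_force: [0.3, 0.4, -4.6]
opening: 56.0
grasp_force: 20.0
```

```bash
python3 g.py 620.2 -320 74 -2.2
```

```text
{'shift': array([ -0.4,   0.7, 123.9]), 'cur': np.float64(-2.2), 'pos': array([ 619.6, -319.6,  197.9]), 'j7': np.float64(0.62), 'tilt': array([-0.,  0., -1.]), 'twist': np.float64(-0.0)} 12.55 56.0 [ 0.3  0.4 -4.6]
```

Emit:
arm_command([
  {"x": -0.5,"y": 0.6,"z": 30,"twist": 0,"grip": -1},
  {"x": 0,"y": 0,"z": 40,"twist": 0,"grip": -1},
  {"x": 0,"y": 0,"z": 30,"twist": 0,"grip": -1},
  {"x": 0,"y": 0,"z": 15,"twist": 0,"grip": -1},
  {"x": 0,"y": 0,"z": 6,"twist": 0,"grip": -1},
  {"x": 0,"y": 0,"z": 2,"twist": 0,"grip": -1},
  {"x": 0,"y": 0,"z": 1,"twist": 0,"grip": -1},
  {"x": 0,"y": 0,"z": 0.5,"twist": 0,"grip": -1},
  {"x": 0,"y": 0,"z": 0.5,"twist": 0,"grip": -1},
  {"x": 0,"y": 0,"z": 0.5,"twist": 0,"grip": -1},
  {"x": 0,"y": 0,"z": 0,"twist": 0,"grip": -1},
  {"x": 0,"y": 0,"z": 0,"twist": 0,"grip": -1},
])

```text
clock: 13.75
position: [620.9, -321.2, 73.6]
tool_rot: [0.001, 0.722, 0.692, 0.0]
contact_force: [-0.6, -1.0, 7.2]
opening: 56.1
grasp_force: 20.0
```

```bash
python3 g.py 620.2 -320 72.4 -2.2;python3 g.py 620.2 -320 72.4 -2.2
```

```text
{'shift': array([ 1.1, -0.7,  1.2]), 'cur': np.float64(-2.4), 'pos': array([ 620.9, -321.2,   73.6]), 'j7': np.float64(0.67), 'tilt': array([ 0.002, -0.001, -1.   ]), 'twist': np.float64(-0.003)} 13.75 56.1 [-0.6 -1.   7.2]
{'shift': array([ 1.1, -0.7,  1.2]), 'cur': np.float64(-2.4), 'pos': array([ 620.9, -321.2,   73.6]), 'j7': np.float64(0.67), 'tilt': array([ 0.002, -0.001, -1.   ]), 'twist': np.float64(-0.003)} 13.75 56.1 [-0.6 -1.   7.2]
```

Emit:
arm_command([
  {"x": 0,"y": 0,"z": 0,"twist": 0,"grip": -1},
])

```text
clock: 13.85
position: [620.8, -321.2, 73.7]
tool_rot: [0.001, 0.722, 0.692, 0.0]
contact_force: [-0.5, -1.0, 6.7]
opening: 55.8
grasp_force: 20.0
```

Emit:
arm_command([
  {"x": 0,"y": 0,"z": 0,"twist": 0,"grip": 1},
  {"x": 0,"y": 0,"z": 0,"twist": 0,"grip": 1},
  {"x": 0,"y": 0,"z": 0,"twist": 0,"grip": 1},
  {"x": 0,"y": 0,"z": 0,"twist": 0,"grip": 1},
  {"x": 0,"y": 0,"z": 0,"twist": 0,"grip": 1},
  {"x": 0,"y": 0,"z": 0,"twist": 0,"grip": 1},
  {"x": 0,"y": 0,"z": -20,"twist": 0,"grip": 1},
  {"x": 0,"y": 0,"z": -40,"twist": 0,"grip": 1},
  {"x": 0,"y": 0,"z": -50,"twist": 0,"grip": 1},
  {"x": 0,"y": 0,"z": -50,"twist": 0,"grip": 1},
  {"x": 0,"y": 0,"z": 0,"twist": 0,"grip": 1},
  {"x": 0,"y": 0,"z": 0,"twist": 0,"grip": 1},
])

```text
clock: 15.05
position: [620.8, -320.8, 233.9]
tool_rot: [0.001, 0.722, 0.692, 0.001]
contact_force: [-0.3, -0.2, -0.2]
opening: 87.4
grasp_force: 0.0
```

```bash
python3 g.py 624.8 -162 109 -2
```

```text
{'shift': array([158.9,  -2.8, 124.8]), 'cur': np.float64(-2.4), 'pos': array([ 620.8, -320.8,  233.9]), 'j7': np.float64(0.61), 'tilt': array([ 0.003, -0.001, -1.   ]), 'twist': np.float64(-0.006)} 15.05 87.4 [-0.3 -0.2 -0.2]
```

Emit:
arm_command([
  {"x": 30,"y": -1,"z": 0,"twist": 0,"grip": 1},
  {"x": 45,"y": -1,"z": 0,"twist": 0,"grip": 1},
  {"x": 45,"y": -1,"z": 0,"twist": 0,"grip": 1},
  {"x": 39,"y": 0,"z": 0,"twist": 0,"grip": 1},
  {"x": 0,"y": 0,"z": 0,"twist": 0,"grip": 1},
  {"x": 0,"y": 0,"z": 0,"twist": 0,"grip": 1},
  {"x": 0,"y": 0,"z": 0,"twist": 0,"grip": 1},
])

```text
clock: 15.75
position: [623.1, -162.6, 231.6]
tool_rot: [-0.0, 0.722, 0.692, -0.001]
contact_force: [-0.2, -0.2, 0.0]
opening: 86.7
grasp_force: 0.0
```

```bash
python3 g.py 624.8 -162 109 -2
```

```text
{'shift': array([  0.7,   1.8, 122.6]), 'cur': np.float64(-2.4), 'pos': array([ 623.1, -162.6,  231.6]), 'j7': np.float64(0.35), 'tilt': array([-0.001, -0.001, -1.   ]), 'twist': np.float64(-0.008)} 15.75 86.7 [-0.2 -0.2  0. ]
```

Emit:
arm_command([
  {"x": 0.5,"y": 1.8,"z": 20,"twist": 0,"grip": 1},
  {"x": 0,"y": 0,"z": 40,"twist": 0,"grip": 1},
  {"x": 0,"y": 0,"z": 40,"twist": 0,"grip": 1},
  {"x": 0,"y": 0,"z": 22,"twist": 0,"grip": 1},
  {"x": 0,"y": 0,"z": 0,"twist": 0,"grip": 1},
  {"x": 0,"y": 0,"z": 0,"twist": 0,"grip": -1},
  {"x": 0,"y": 0,"z": 0,"twist": 0,"grip": -1},
  {"x": 0,"y": 0,"z": 0,"twist": 0,"grip": -1},
  {"x": 0,"y": 0,"z": 0,"twist": 0,"grip": -1},
  {"x": 0,"y": 0,"z": 0,"twist": 0,"grip": -1},
  {"x": 0,"y": 0,"z": 0,"twist": 0,"grip": -1},
  {"x": 0,"y": 0,"z": 0,"twist": 0,"grip": -1},
], squeeze=20)

```text
clock: 16.95
position: [625.7, -160.9, 110.5]
tool_rot: [0.0, 0.722, 0.692, 0.0]
contact_force: [0.1, 0.1, -0.2]
opening: 38.7
grasp_force: 0.0
```

```bash
python3 g.py 620.6 154.4 113 -2
```

```text
{'shift': array([314.8, -18.1,  -2.5]), 'cur': np.float64(-2.4), 'pos': array([ 625.7, -160.9,  110.5]), 'j7': np.float64(0.39), 'tilt': array([ 0.,  0., -1.]), 'twist': np.float64(-0.006)} 16.95 38.7 [ 0.1  0.1 -0.2]
```

Emit:
arm_command([
  {"x": 0,"y": 0,"z": 0,"twist": 0,"grip": -1},
  {"x": 0,"y": 0,"z": 0,"twist": 0,"grip": -1},
  {"x": 0,"y": 0,"z": 0,"twist": 0,"grip": -1},
], squeeze=25)

```text
clock: 17.25
position: [625.6, -160.9, 110.3]
tool_rot: [-0.0, 0.722, 0.692, -0.0]
contact_force: [-0.2, 0.3, 0.1]
opening: 15.1
grasp_force: 0.0
```

```bash
python3 g.py 620.6 154.4 113 -2
```

```text
{'shift': array([314.9, -18. ,  -2.7]), 'cur': np.float64(-2.4), 'pos': array([ 625.6, -160.9,  110.3]), 'j7': np.float64(0.39), 'tilt': array([-0., -0., -1.]), 'twist': np.float64(-0.006)} 17.25 15.1 [-0.2  0.3  0.1]
```

The jaws closed on nothing. I'll look.

```bash
python3 - <<'E'
from h import *;from cell import bot
s=bot.snapshot("side");t=bot.snapshot("top")
a=np.hstack([s["color"][100:400,240:640],t["color"][50:350,120:520]]);cv2.imwrite("pics/s2.png",a[:,:,::-1])
E
```

```text
(no output)
```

View pics/s2.png

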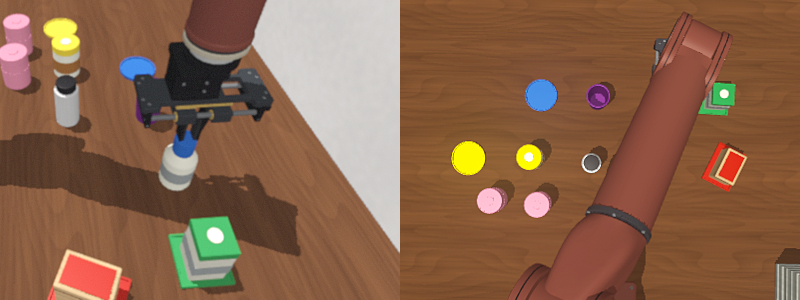

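```bash
cat >> h.py <<'E'
def proj(s,P):
    c=(np.atleast_2d(P)-s["position"])@rot(s["rotation"]);x=np.c_[c[:,0]/-c[:,2],-c[:,1]/-c[:,2]]
    x*=1+s["k1"]*(x**2).sum(1,keepdims=True);return x*[s["mtx"][0,0],s["mtx"][1,1]]+s["mtx"][:2,2]
E
python3 - <<'E'
from h import *;from cell import bot
s=bot.snapshot("side");p=bot.read_state()["position"];print(proj(s,[p,p-[0,0,22]]).round(1), "cap top at est",proj(s,[[624.8,-162,120],[624.8,-162,0]]).round(1))
a=s["color"][190:310,360:500];cv2.imwrite("pics/s3.png",cv2.resize(a,None,fx=5,fy=5,interpolation=cv2.INTER_CUBIC)[:,:,::-1])
E
```

```text
[[424.3 240.5]
 [422.  248.4]] cap top at est [[425.1 237.5]
 [413.3 276.9]]
```

View pics/s3.png

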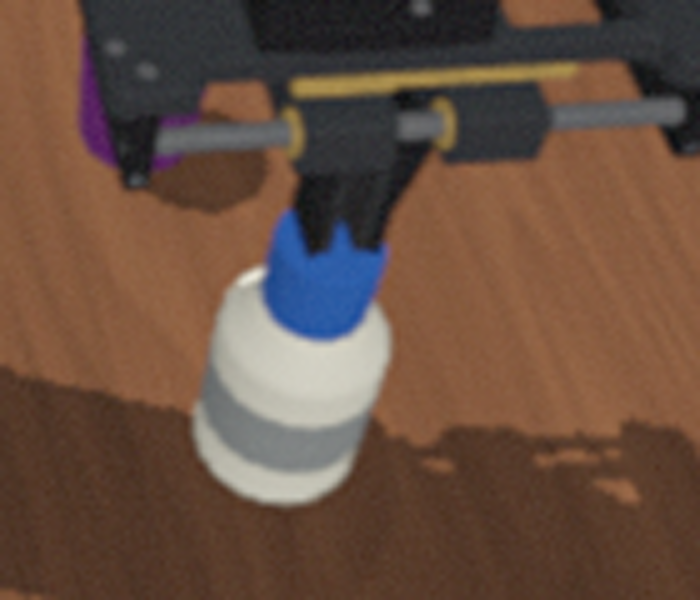

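The dark tips end at about (425,240), where the cap's top face is. I'll open, raise the gripper and check the tip height against the camera.

Emit:
arm_command([
  {"x": 0,"y": 0,"z": 0,"twist": 0,"grip": 1},
  {"x": 0,"y": 0,"z": 0,"twist": 0,"grip": 1},
  {"x": 0,"y": 0,"z": 0,"twist": 0,"grip": 1},
  {"x": 0,"y": 0,"z": 0,"twist": 0,"grip": 1},
  {"x": 0,"y": 0,"z": 0,"twist": 0,"grip": 1},
  {"x": 0,"y": 0,"z": 0,"twist": 0,"grip": 1},
  {"x": 0,"y": 0,"z": 0,"twist": 0,"grip": 1},
  {"x": 0,"y": 0,"z": 0,"twist": 0,"grip": 1},
])

```text
clock: 18.2
position: [625.6, -161.0, 110.3]
tool_rot: [-0.0, 0.722, 0.692, -0.0]
contact_force: [0.0, -0.2, 0.4]
opening: 60.4
grasp_force: 0.0
```

```bash
python3 - <<'E'
from h import *;from cell import bot
s=bot.snapshot("side");st=bot.read_state();p=st["position"];print(p,st["opening"])
for dz in (0,22):
  for dx in (-43.5,43.5): print(dz,dx,((proj(s,p+[dx,0,-dz])-[340,180])*5).round())
a=s["color"][180:300,340:500];cv2.imwrite("pics/s4.png",cv2.resize(a,None,fx=5,fy=5,interpolation=cv2.INTER_CUBIC)[:,:,::-1])
E
```

```text
[ 625.63714276 -160.93954453  110.34699186] 64.28278411911536
0 -43.5 [[297. 315.]]
0 43.5 [[545. 291.]]
22 -43.5 [[289. 354.]]
22 43.5 [[530. 330.]]
```

View pics/s4.png

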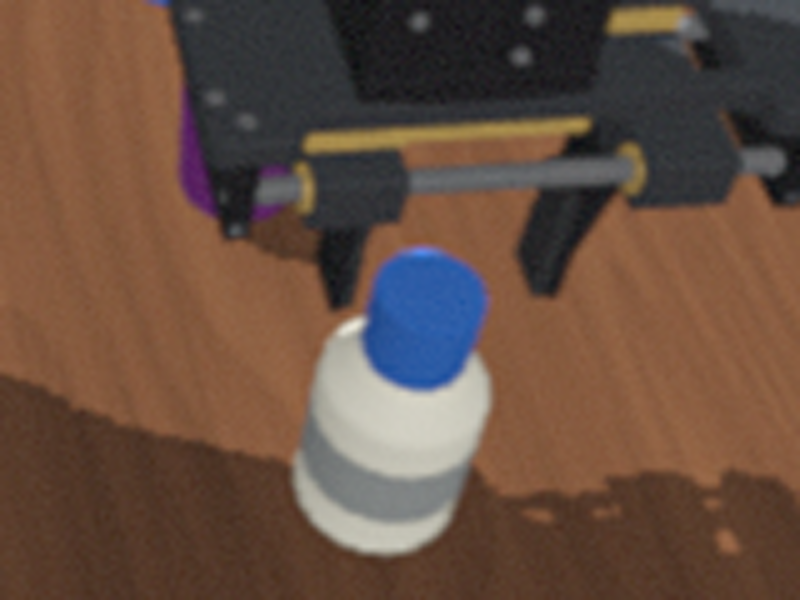

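Tips show at (408,241) and (449,239), higher than z=88 would give (they look to be around z=120). I'll open fully, go down 18 mm (safe either way) and check again.

Emit:
arm_command([
  {"x": 0,"y": 0,"z": 0,"twist": 0,"grip": 1},
  {"x": 0,"y": 0,"z": 0,"twist": 0,"grip": 1},
  {"x": 0,"y": 0,"z": 0,"twist": 0,"grip": 1},
  {"x": 0,"y": 0,"z": 0,"twist": 0,"grip": 1},
  {"x": 0,"y": 0,"z": 6,"twist": 0,"grip": 1},
  {"x": 0,"y": 0,"z": 6,"twist": 0,"grip": 1},
  {"x": 0,"y": 0,"z": 6,"twist": 0,"grip": 1},
  {"x": 0,"y": 0,"z": 0,"twist": 0,"grip": 1},
  {"x": 0,"y": 0,"z": 0,"twist": 0,"grip": 1},
])

```text
clock: 19.15
position: [625.5, -160.9, 92.0]
tool_rot: [-0.0, 0.722, 0.692, -0.0]
contact_force: [-0.1, -0.1, 0.1]
opening: 87.2
grasp_force: 0.0
```

```bash
python3 - <<'E'
from h import *;from cell import bot
s=bot.snapshot("side");t=bot.snapshot("top");st=bot.read_state();p=st["position"];print(p,st["opening"],st["joints"])
for z in (p[2]-22,90,110,130):
  for dx in (-43.5,43.5): print(z,dx,((proj(s,[p[0]+dx,p[1]-9.5,z])-[340,180])*5).round())
a=s["color"][180:300,340:500];cv2.imwrite("pics/s5.png",cv2.resize(a,None,fx=5,fy=5,interpolation=cv2.INTER_CUBIC)[:,:,::-1])
# placed things, top view
for n,lo,hi,z in (("red",[0,150,120],[6,255,255],78),):
    for c in blobs(mask(t,lo,hi),60):
        u=centroid(c)
        if 90<u[0]<490 and u[1]<300: w=plane(t,c,z).astype(np.float32);print(n,u.round(),centroid(w).round(1),[np.round(v,1) for v in cv2.minAreaRect(w)])
for c in blobs(mask(t,[0,0,200],[180,40,255]),8):
    u=centroid(c)
    if 420<u[0]<460 and 120<u[1]<280: print("tin dot",u.round(1),plane(t,u,99).round(1))
E
```

```text
[ 625.76213243 -161.04288639   92.53487562] 86.99270849679587 [-0.35091551  0.48314647  0.71036524  1.63959264 -0.33895129  1.14565128
  0.40309224]
70.53487562128676 -43.5 [[289. 406.]]
70.53487562128676 43.5 [[528. 382.]]
90 -43.5 [[297. 373.]]
90 43.5 [[541. 349.]]
110 -43.5 [[305. 338.]]
110 43.5 [[555. 313.]]
130 -43.5 [[314. 301.]]
130 43.5 [[569. 276.]]
red [451. 216.] [ 432.7 -351.9] [array([ 433.4, -351.8]), array([39.7, 70.6]), np.float64(63.9)]
red [435. 218.] [ 428.3 -310.6] [array([ 432. , -332.9]), array([ 79.2, 107.5]), np.float64(64.1)]
tin dot [443.8 143.5] [[ 619.6 -325.5]]
```

View pics/s5.png

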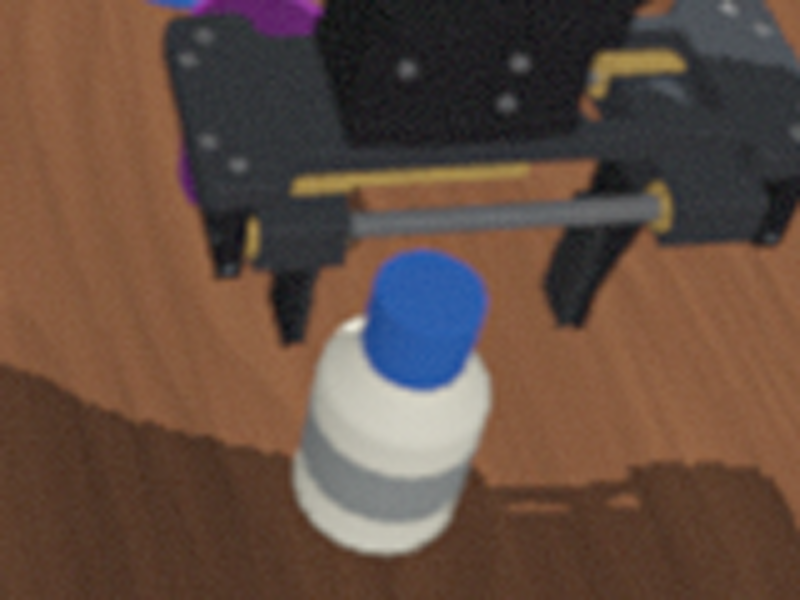

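Tips are at about (398,248) and (453,245), so they are really near z≈108, 15 mm above the reported TCP height rather than 22 mm below it. I'll go down another 19 mm and grip the cap, using this offset from now on.

Emit:
arm_command([
  {"x": 0,"y": 0,"z": 6,"twist": 0,"grip": 1},
  {"x": 0,"y": 0,"z": 7,"twist": 0,"grip": 1},
  {"x": 0,"y": 0,"z": 6,"twist": 0,"grip": 1},
  {"x": 0,"y": 0,"z": 0,"twist": 0,"grip": -1},
  {"x": 0,"y": 0,"z": 0,"twist": 0,"grip": -1},
  {"x": 0,"y": 0,"z": 0,"twist": 0,"grip": -1},
  {"x": 0,"y": 0,"z": 0,"twist": 0,"grip": -1},
  {"x": 0,"y": 0,"z": 0,"twist": 0,"grip": -1},
  {"x": 0,"y": 0,"z": 0,"twist": 0,"grip": -1},
  {"x": 0,"y": 0,"z": 0,"twist": 0,"grip": -1},
  {"x": 0,"y": 0,"z": 0,"twist": 0,"grip": -1},
  {"x": 0,"y": 0,"z": 0,"twist": 0,"grip": -1},
], squeeze=20)

```text
clock: 20.45
position: [625.6, -161.0, 73.4]
tool_rot: [-0.0, 0.722, 0.692, -0.0]
contact_force: [0.1, -0.6, 0.5]
opening: 37.7
grasp_force: 20.0
```

```bash
python3 g.py 620.6 154.4 113 -2;python3 - <<'E'
from h import *;from cell import bot
s=bot.snapshot("side");t=bot.snapshot("top")
for c in blobs(mask(s,[0,0,200],[180,40,255]),8):
    u=centroid(c)
    if 400<u[0]<500 and u[1]>290: print("tin dot side",u.round(1),plane(s,u,99).round(1),cv2.contourArea(c))
b=s["color"][295:400,390:490];a=t["color"][120:200,400:500]
print(s["position"])
cv2.imwrite("pics/t1.png",np.hstack([cv2.resize(b,(400,420),interpolation=cv2.INTER_CUBIC),cv2.resize(a,(400,420),interpolation=cv2.INTER_CUBIC)])[:,:,::-1])
E
```

```text
{'shift': array([314.9, -18. , -39.6]), 'cur': np.float64(-2.4), 'pos': array([ 625.6, -161. ,   73.4]), 'j7': np.float64(0.41), 'tilt': array([-0.,  0., -1.]), 'twist': np.float64(-0.006)} 20.45 37.7 [ 0.1 -0.6  0.5]
tin dot side [454.7 335.1] [[ 621.4 -325. ]] 179.5
[ 408.40822605 -544.57623524  620.90882362]
```

View pics/t1.png

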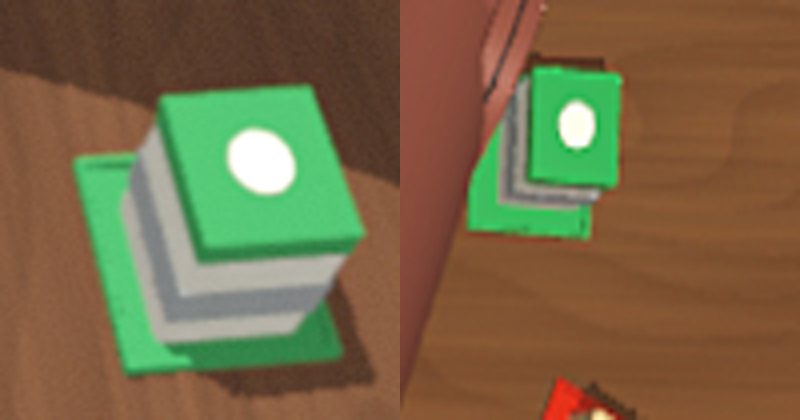

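Bottle is held (37.7 mm). The tin's dot at side (455,335) lies about 5 mm toward -y of the tray's middle. I'll check from its base corners whether it is tilted or just shifted.

```bash
python3 - <<'E'
from h import *;from cell import bot
s=bot.snapshot("side")
print(plane(s,[[430.5,380.5],[464.5,376.8]],4).round(1))
print("tray front",plane(s,[[422,388],[475.5,384]],8).round(1))
print("lid corners",plane(s,[[430,319.5],[467.5,316.5],[480.5,353.5],[440,357]],99).round(1))
E
```

```text
[[ 596.3 -351.6]
 [ 650.8 -352.3]]
tray front [[ 578.8 -362. ]
 [ 661.9 -365.6]]
lid corners [[ 593.8 -297.7]
 [ 650.4 -299.5]
 [ 647.  -354.6]
 [ 590.1 -352.9]]
```

Emit:
arm_command([
  {"x": 0,"y": 0,"z": -10,"twist": 0,"grip": -1},
  {"x": 0,"y": 0,"z": -40,"twist": 0,"grip": -1},
  {"x": 0,"y": 0,"z": -45,"twist": 0,"grip": -1},
  {"x": 0,"y": 0,"z": -35,"twist": 0,"grip": -1},
  {"x": 20,"y": -1,"z": 0,"twist": 0,"grip": -1},
  {"x": 35,"y": -2,"z": 0,"twist": 0,"grip": -1},
  {"x": 40,"y": -2.5,"z": 0,"twist": 0,"grip": -1},
  {"x": 40,"y": -2.5,"z": 0,"twist": 0,"grip": -1},
  {"x": 40,"y": -2.5,"z": 0,"twist": 0,"grip": -1},
  {"x": 40,"y": -2.5,"z": 0,"twist": 0,"grip": -1},
  {"x": 40,"y": -2.5,"z": 0,"twist": 0,"grip": -1},
  {"x": 35,"y": -2,"z": 0,"twist": 0,"grip": -1},
], squeeze=25)

```text
clock: 21.8
position: [619.5, 131.9, 203.7]
tool_rot: [-0.0, 0.721, 0.693, 0.0]
contact_force: [-0.4, 0.8, -3.6]
opening: 37.1
grasp_force: 25.0
```

Emit:
arm_command([
  {"x": 20,"y": -2,"z": 0,"twist": 0,"grip": -1},
  {"x": 5,"y": 0,"z": 0,"twist": 0,"grip": -1},
  {"x": 0,"y": 0,"z": 0,"twist": 0,"grip": -1},
  {"x": 0,"y": 0,"z": 0,"twist": 0,"grip": -1},
  {"x": 0,"y": 0,"z": 0,"twist": 0,"grip": -1},
])

```text
clock: 22.3
position: [619.4, 152.5, 203.6]
tool_rot: [0.0, 0.722, 0.691, -0.0]
contact_force: [0.2, 0.0, -3.3]
opening: 37.3
grasp_force: 25.0
```

```bash
python3 g.py 620.6 154.4 79 -2;python3 - <<'E'
from h import *;from cell import bot
s=bot.snapshot("side");st=bot.read_state()
for lo,hi in (([100,120,60],[118,255,255]),):
    for c in blobs(mask(s,lo,hi),40): print(centroid(c).round(1),cv2.contourArea(c))
cv2.imwrite("pics/s6.png",cv2.resize(s["color"][60:220,280:480],None,fx=4,fy=3.75)[:,:,::-1][:600,:800])
E
```

```text
{'shift': array([  2. ,   1.1, 124.6]), 'cur': np.float64(-2.5), 'pos': array([619.4, 152.5, 203.6]), 'j7': np.float64(-0.18), 'tilt': array([ 0., -0., -1.]), 'twist': np.float64(-0.009)} 22.3 37.3 [ 0.2  0.  -3.3]
[376.6 168.1] 614.0
[387.9  83.5] 350.0
```

View pics/s6.png

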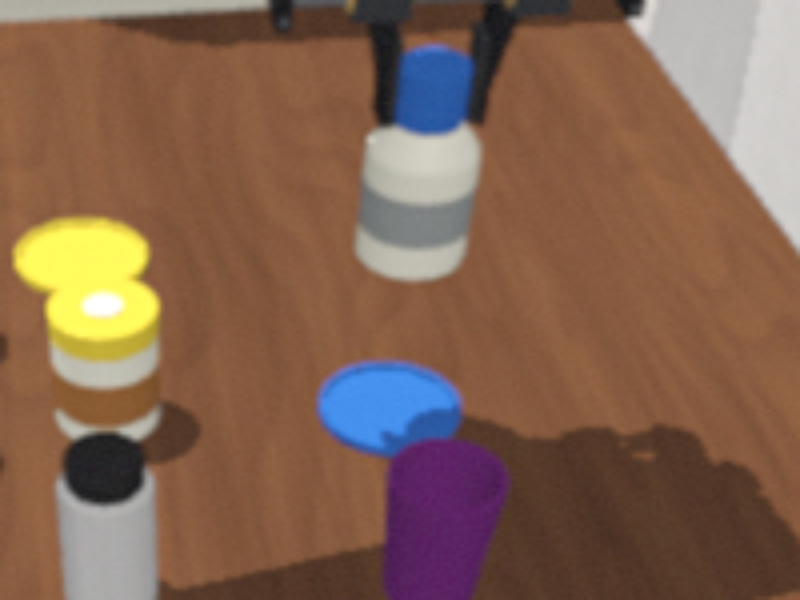

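Bottle hangs upright from the cap over the blue tray (377,168). Lowering.

Emit:
arm_command([
  {"x": 2.5,"y": 1,"z": 30,"twist": 0,"grip": -1},
  {"x": 0,"y": 0,"z": 40,"twist": 0,"grip": -1},
  {"x": 0,"y": 0,"z": 30,"twist": 0,"grip": -1},
  {"x": 0,"y": 0,"z": 15,"twist": 0,"grip": -1},
  {"x": 0,"y": 0,"z": 6,"twist": 0,"grip": -1},
  {"x": 0,"y": 0,"z": 2,"twist": 0,"grip": -1},
  {"x": 0,"y": 0,"z": 1,"twist": 0,"grip": -1},
  {"x": 0,"y": 0,"z": 0.5,"twist": 0,"grip": -1},
  {"x": 0,"y": 0,"z": 0.5,"twist": 0,"grip": -1},
  {"x": 0,"y": 0,"z": 0,"twist": 0,"grip": -1},
  {"x": 0,"y": 0,"z": 0,"twist": 0,"grip": -1},
])

```text
clock: 23.45
position: [620.4, 157.2, 78.7]
tool_rot: [0.0, 0.722, 0.692, 0.0]
contact_force: [-0.4, 0.5, -3.3]
opening: 37.0
grasp_force: 25.0
```

```bash
python3 g.py 620.6 155 77.4 -2
```

```text
{'shift': array([-2.1,  0.3,  1.3]), 'cur': np.float64(-2.4), 'pos': array([620.4, 157.2,  78.7]), 'j7': np.float64(-0.13), 'tilt': array([ 0.,  0., -1.]), 'twist': np.float64(-0.006)} 23.45 37.0 [-0.4  0.5 -3.3]
```

Emit:
arm_command([
  {"x": -2.1,"y": 0.2,"z": 0,"twist": 0,"grip": -1},
  {"x": 0,"y": 0,"z": 0,"twist": 0,"grip": -1},
  {"x": 0,"y": 0,"z": 0.7,"twist": 0,"grip": -1},
  {"x": 0,"y": 0,"z": 0.6,"twist": 0,"grip": -1},
  {"x": 0,"y": 0,"z": 0.4,"twist": 0,"grip": -1},
  {"x": 0,"y": 0,"z": 0,"twist": 0,"grip": -1},
  {"x": 0,"y": 0,"z": 0,"twist": 0,"grip": -1},
])

```text
clock: 24.15
position: [620.6, 155.0, 77.4]
tool_rot: [-0.0, 0.722, 0.692, 0.0]
contact_force: [-2.8, -0.6, 5.9]
opening: 37.4
grasp_force: 25.0
```

Touching at the expected height; release and rise.

Emit:
arm_command([
  {"x": 0,"y": 0,"z": 0,"twist": 0,"grip": 1},
  {"x": 0,"y": 0,"z": 0,"twist": 0,"grip": 1},
  {"x": 0,"y": 0,"z": 0,"twist": 0,"grip": 1},
  {"x": 0,"y": 0,"z": 0,"twist": 0,"grip": 1},
  {"x": 0,"y": 0,"z": 0,"twist": 0,"grip": 1},
  {"x": 0,"y": 0,"z": 0,"twist": 0,"grip": 1},
  {"x": 0,"y": 0,"z": -20,"twist": 0,"grip": 1},
  {"x": 0,"y": 0,"z": -40,"twist": 0,"grip": 1},
  {"x": 0,"y": 0,"z": -40,"twist": 0,"grip": 1},
  {"x": 0,"y": 0,"z": 0,"twist": 0,"grip": 1},
  {"x": 0,"y": 0,"z": 0,"twist": 0,"grip": 1},
])

```text
clock: 25.25
position: [620.9, 155.1, 177.6]
tool_rot: [0.0, 0.722, 0.692, 0.001]
contact_force: [-0.4, -0.2, 0.1]
opening: 86.8
grasp_force: 0.0
```

```bash
python3 g.py 447 175.5 30 60
```

```text
{'shift': array([  13.1, -174.9,  147.3]), 'cur': np.float64(-2.4), 'pos': array([620.9, 155.1, 177.6]), 'j7': np.float64(-0.17), 'tilt': array([ 0.002,  0.001, -1.   ]), 'twist': np.float64(-1.088)} 25.25 86.8 [-0.4 -0.2  0.1]
```

Emit:
arm_command([
  {"x": 2,"y": -20,"z": 0,"twist": 0,"grip": 1},
  {"x": 3,"y": -42,"z": 0,"twist": 0,"grip": 1},
  {"x": 3,"y": -42,"z": 0,"twist": 0,"grip": 1},
  {"x": 3,"y": -42,"z": 0,"twist": 0,"grip": 1},
  {"x": 2,"y": -29,"z": 0,"twist": 0,"grip": 1},
  {"x": 0,"y": 0,"z": 30,"twist": 0,"grip": 1},
  {"x": 0,"y": 0,"z": 25,"twist": 0,"grip": 1},
  {"x": 0,"y": 0,"z": 0,"twist": 0,"grip": 1},
  {"x": 0,"y": 0,"z": 0,"twist": 0,"grip": 1},
])

```text
clock: 26.15
position: [445.6, 174.7, 121.3]
tool_rot: [0.0, 0.722, 0.692, -0.001]
contact_force: [0.2, 1.1, -0.0]
opening: 87.0
grasp_force: 0.0
```

```bash
python3 g.py 447 175.5 40 -2
```

```text
{'shift': array([ 0.9,  1.5, 81.3]), 'cur': np.float64(-2.4), 'pos': array([445.6, 174.7, 121.3]), 'j7': np.float64(-0.48), 'tilt': array([-0.001, -0.002, -1.   ]), 'twist': np.float64(-0.007)} 26.15 87.0 [ 0.2  1.1 -0. ]
```

Emit:
arm_command([
  {"x": 0.5,"y": 1.5,"z": 20,"twist": 0,"grip": 1},
  {"x": 0,"y": 0,"z": 30,"twist": 0,"grip": 1},
  {"x": 0,"y": 0,"z": 20,"twist": 0,"grip": 1},
  {"x": 0,"y": 0,"z": 11,"twist": 0,"grip": 1},
  {"x": 0,"y": 0,"z": 0,"twist": 0,"grip": 1},
  {"x": 0,"y": 0,"z": 0,"twist": 0,"grip": -1},
  {"x": 0,"y": 0,"z": 0,"twist": 0,"grip": -1},
  {"x": 0,"y": 0,"z": 0,"twist": 0,"grip": -1},
  {"x": 0,"y": 0,"z": 0,"twist": 0,"grip": -1},
  {"x": 0,"y": 0,"z": 0,"twist": 0,"grip": -1},
  {"x": 0,"y": 0,"z": 0,"twist": 0,"grip": -1},
], squeeze=25)

```text
clock: 27.25
position: [447.8, 175.9, 41.3]
tool_rot: [-0.0, 0.722, 0.692, 0.0]
contact_force: [-1.4, -0.1, 6.5]
opening: 63.3
grasp_force: 25.0
```

```bash
python3 g.py 443.5 350.8 46 -2
```

```text
{'shift': array([174.6, -11.5,  -4.6]), 'cur': np.float64(-2.4), 'pos': array([447.8, 175.9,  41.3]), 'j7': np.float64(-0.39), 'tilt': array([ 0.   ,  0.001, -1.   ]), 'twist': np.float64(-0.006)} 27.25 63.3 [-1.4 -0.1  6.5]
```

Emit:
arm_command([
  {"x": 0,"y": 0,"z": -10,"twist": 0,"grip": -1},
  {"x": 0,"y": 0,"z": -30,"twist": 0,"grip": -1},
  {"x": 0,"y": 0,"z": -40,"twist": 0,"grip": -1},
  {"x": 15,"y": -1,"z": 0,"twist": 0,"grip": -1},
  {"x": 40,"y": -3,"z": 0,"twist": 0,"grip": -1},
  {"x": 40,"y": -3,"z": 0,"twist": 0,"grip": -1},
  {"x": 40,"y": -2,"z": 0,"twist": 0,"grip": -1},
  {"x": 30,"y": -2,"z": 0,"twist": 0,"grip": -1},
  {"x": 9,"y": -0.5,"z": 0,"twist": 0,"grip": -1},
  {"x": 0,"y": 0,"z": 0,"twist": 0,"grip": -1},
  {"x": 0,"y": 0,"z": 0,"twist": 0,"grip": -1},
  {"x": 0,"y": 0,"z": 0,"twist": 0,"grip": -1},
])

```text
clock: 28.45
position: [443.6, 348.2, 120.6]
tool_rot: [0.0, 0.722, 0.692, -0.0]
contact_force: [-0.4, -0.2, -3.8]
opening: 63.5
grasp_force: 25.0
```

```bash
python3 g.py 443.5 350.8 48 -2
```

```text
{'shift': array([ 2.7, -0.2, 72.6]), 'cur': np.float64(-2.5), 'pos': array([443.6, 348.2, 120.6]), 'j7': np.float64(-0.67), 'tilt': array([-0.   , -0.001, -1.   ]), 'twist': np.float64(-0.008)} 28.45 63.5 [-0.4 -0.2 -3.8]
```

Emit:
arm_command([
  {"x": 1.5,"y": 0,"z": 20,"twist": 0,"grip": -1},
  {"x": 0,"y": 0,"z": 30,"twist": 0,"grip": -1},
  {"x": 0,"y": 0,"z": 16,"twist": 0,"grip": -1},
  {"x": 0,"y": 0,"z": 6,"twist": 0,"grip": -1},
  {"x": 0,"y": 0,"z": 1,"twist": 0,"grip": -1},
  {"x": 0,"y": 0,"z": 0,"twist": 0,"grip": -1},
  {"x": 0,"y": 0,"z": 0,"twist": 0,"grip": -1},
])

```text
clock: 29.15
position: [444.0, 351.8, 48.8]
tool_rot: [-0.0, 0.722, 0.692, 0.001]
contact_force: [0.4, -0.3, -3.9]
opening: 63.2
grasp_force: 25.0
```

```bash
python3 g.py 443.5 350.8 45.3 -2
```

```text
{'shift': array([-1. , -0.5,  3.5]), 'cur': np.float64(-2.4), 'pos': array([444. , 351.8,  48.8]), 'j7': np.float64(-0.63), 'tilt': array([ 0.001,  0.001, -1.   ]), 'twist': np.float64(-0.007)} 29.15 63.2 [ 0.4 -0.3 -3.9]
```

Emit:
arm_command([
  {"x": -1,"y": -0.5,"z": 1,"twist": 0,"grip": -1},
  {"x": 0,"y": 0,"z": 1,"twist": 0,"grip": -1},
  {"x": 0,"y": 0,"z": 0.7,"twist": 0,"grip": -1},
  {"x": 0,"y": 0,"z": 0.5,"twist": 0,"grip": -1},
  {"x": 0,"y": 0,"z": 0.5,"twist": 0,"grip": -1},
  {"x": 0,"y": 0,"z": 0,"twist": 0,"grip": -1},
  {"x": 0,"y": 0,"z": 0,"twist": 0,"grip": -1},
])

```text
clock: 29.85
position: [442.9, 350.6, 45.3]
tool_rot: [-0.0, 0.722, 0.692, 0.0]
contact_force: [-5.4, -3.7, 13.3]
opening: 63.3
grasp_force: 25.0
```

Emit:
arm_command([
  {"x": 0,"y": 0,"z": -0.5,"twist": 0,"grip": -1},
  {"x": 0,"y": 0,"z": 0,"twist": 0,"grip": 1},
  {"x": 0,"y": 0,"z": 0,"twist": 0,"grip": 1},
  {"x": 0,"y": 0,"z": 0,"twist": 0,"grip": 1},
  {"x": 0,"y": 0,"z": 0,"twist": 0,"grip": 1},
  {"x": 0,"y": 0,"z": 0,"twist": 0,"grip": 1},
  {"x": 0,"y": 0,"z": 0,"twist": 0,"grip": 1},
  {"x": 0,"y": 0,"z": -20,"twist": 0,"grip": 1},
  {"x": 0,"y": 0,"z": -40,"twist": 0,"grip": 1},
  {"x": 0,"y": 0,"z": -45,"twist": 0,"grip": 1},
  {"x": 0,"y": 0,"z": -45,"twist": 0,"grip": 1},
  {"x": 0,"y": 0,"z": 0,"twist": 0,"grip": 1},
])

```text
clock: 31.05
position: [445.5, 352.3, 200.8]
tool_rot: [-0.001, 0.722, 0.692, 0.005]
contact_force: [0.3, 0.7, 0.1]
opening: 87.1
grasp_force: 0.0
```

```bash
python3 - <<'E'
from h import *;from cell import bot
import pickle
d={n:bot.snapshot(n) for n in("top","side")};pickle.dump(d,open("s1.pkl","wb"))
for n in d:cv2.imwrite(f"pics/{n}9.png",d[n]["color"][:,:,::-1])
for n,s in d.items():
    print(n)
    for c in blobs(mask(s,[0,0,200],[180,40,255]),8):
        u=centroid(c);print("white",u.round(1),cv2.contourArea(c),[plane(s,u,z).round(1).tolist() for z in(92,99)])
    for nm,lo,hi,zs in(("red",[0,150,120],[6,255,255],(8,78)),("blue",[100,120,60],[118,255,255],(8,107,124)),("yellow",[22,150,120],[34,255,255],(8,92))):
        for c in blobs(mask(s,lo,hi),60):
            u=centroid(c)
            for z in zs:
                w=plane(s,c,z).astype(np.float32);r=cv2.minAreaRect(w);print(nm,u.round(),z,centroid(w).round(1),[np.round(v,1).tolist() for v in r])
E
python3 g.py 620.5 -324 40 -2.2
```

```text
top
white [267.4 374.6] 34.5 [[[21.3, 115.1]], [[23.5, 114.5]]]
white [551.6 350.6] 639.0 [[[92.4, -612.6]], [[94.2, -609.0]]]
white [516.6 377.5] 12.5 [[[23.2, -521.9]], [[25.3, -518.8]]]
white [315.4 219.3] 12.5 [[[417.3, 1.6]], [[417.2, 1.7]]]
white [177.8 206.8] 16.0 [[[441.7, 354.9]], [[441.5, 353.0]]]
white [443.8 143.5] 46.5 [[[620.9, -327.4]], [[619.7, -325.4]]]
white [259.6 147.1] 103.0 [[[600.3, 149.4]], [[599.1, 148.6]]]
red [451. 216.] 8 [ 434.5 -372.8] [[435.1, -372.6], [42.0, 74.6], 63.9]
red [451. 216.] 78 [ 432.8 -352. ] [[433.4, -351.8], [39.7, 70.6], 63.9]
red [436. 218.] 8 [ 430.3 -329.8] [[434.0, -352.3], [83.8, 113.9], 64.7]
red [436. 218.] 78 [ 428.8 -311.3] [[432.3, -332.5], [79.3, 107.9], 64.7]
blue [260. 145.] 8 [621.  156.9] [[619.7, 156.1], [83.3, 85.4], 1.3]
blue [260. 145.] 107 [604.5 146.5] [[603.3, 145.7], [77.0, 79.0], 1.3]
blue [260. 145.] 124 [601.7 144.7] [[600.5, 143.9], [75.9, 77.9], 1.3]
yellow [187. 208.] 8 [442.9 353.2] [[443.8, 352.1], [95.5, 92.5], 46.6]
yellow [187. 208.] 92 [440.3 331.8] [[441.1, 330.8], [89.4, 86.6], 46.6]
side
white [454.
[... 968 characters left out ...]
] [[663.5, 290.8], [90.8, 42.4], 74.7]
blue [381. 134.] 107 [622.5 157.2] [[622.3, 155.8], [76.2, 35.5], 74.7]
blue [381. 134.] 124 [615.4 134. ] [[615.2, 132.7], [73.6, 34.3], 74.7]
yellow [301. 131.] 8 [446.3 331.9] [[443.7, 337.5], [84.3, 93.2], 87.1]
yellow [301. 131.] 92 [441.1 211.8] [[438.9, 216.6], [72.7, 80.4], 87.1]
yellow [298. 103.] 8 [449.6 481.8] [[448.6, 480.2], [102.9, 73.8], 84.6]
yellow [298. 103.] 92 [444.  341.1] [[443.1, 339.7], [88.8, 63.7], 84.6]
{'shift': array([-667.3,  204.7,  154.3]), 'cur': np.float64(-2.4), 'pos': array([443.2, 350.9, 195.4]), 'j7': np.float64(-0.7), 'tilt': array([ 0.001,  0.002, -1.   ]), 'twist': np.float64(-0.003)} 31.15 87.2 [ 0.1 -0.1 -0.8]
```

View pics/side9.png

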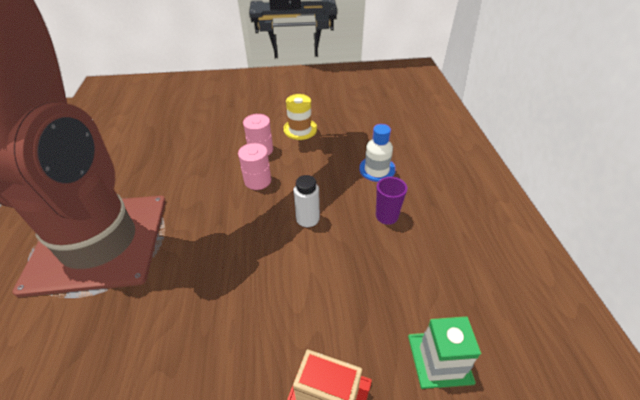

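Side view: jar is on yellow (300,115), bottle on blue (379,150), box on red, and the tin is upright on green (450,350) but off-centre. I'll go back and re-centre the tin, with a clear view of the others on the way.

Emit:
arm_command([
  {"x": -25,"y": 7,"z": 0,"twist": 0,"grip": 1},
  {"x": -42,"y": 13,"z": 0,"twist": 0,"grip": 1},
  {"x": -42,"y": 13,"z": 0,"twist": 0,"grip": 1},
  {"x": -42,"y": 13,"z": 0,"twist": 0,"grip": 1},
  {"x": -42,"y": 13,"z": 0,"twist": 0,"grip": 1},
  {"x": -42,"y": 13,"z": 0,"twist": 0,"grip": 1},
  {"x": -42,"y": 13,"z": 0,"twist": 0,"grip": 1},
  {"x": -42,"y": 13,"z": 0,"twist": 0,"grip": 1},
  {"x": -42,"y": 13,"z": 0,"twist": 0,"grip": 1},
  {"x": -42,"y": 13,"z": 0,"twist": 0,"grip": 1},
  {"x": -42,"y": 13,"z": 0,"twist": 0,"grip": 1},
  {"x": -42,"y": 13,"z": 0,"twist": 0,"grip": 1},
])

```text
clock: 32.35
position: [572.1, -143.7, 192.8]
tool_rot: [-0.001, 0.721, 0.693, -0.001]
contact_force: [1.3, 0.3, 0.4]
opening: 87.1
grasp_force: 0.0
```

Emit:
arm_command([
  {"x": -42,"y": 13,"z": 0,"twist": 0,"grip": 1},
  {"x": -42,"y": 13,"z": 0,"twist": 0,"grip": 1},
  {"x": -42,"y": 13,"z": 0,"twist": 0,"grip": 1},
  {"x": -42,"y": 13,"z": 0,"twist": 0,"grip": 1},
  {"x": -12,"y": 3,"z": 0,"twist": 0,"grip": 1},
  {"x": 0,"y": 0,"z": 0,"twist": 0,"grip": 1},
  {"x": 0,"y": 0,"z": 0,"twist": 0,"grip": 1},
  {"x": 0,"y": 0,"z": 0,"twist": 0,"grip": 1},
])

```text
clock: 33.15
position: [620.4, -322.3, 193.9]
tool_rot: [-0.001, 0.721, 0.693, 0.0]
contact_force: [0.2, 0.4, 1.5]
opening: 86.8
grasp_force: 0.0
```

```bash
python3 g.py 620.5 -324 40 -2.2; python3 - <<'E'
from h import *;from cell import bot
s=bot.snapshot("top")
for c in blobs(mask(s,[0,0,200],[180,40,255]),8):
    u=centroid(c)
    if u[0]<470 and u[1]<240: print("white",u.round(1),cv2.contourArea(c),[plane(s,u,z).round(1).tolist() for z in(92,99)])
h=s["color"].astype(int)
cv2.imwrite("pics/c9.png",cv2.resize(s["color"][115:240,150:310],None,fx=5,fy=4.8,interpolation=cv2.INTER_CUBIC)[:,:,::-1][:600])
E
```

```text
{'shift': array([ -1.9,   0.2, 153.9]), 'cur': np.float64(-2.2), 'pos': array([ 620.4, -322.3,  193.9]), 'j7': np.float64(0.67), 'tilt': array([-0.   ,  0.001, -1.   ]), 'twist': np.float64(-0.001)} 33.15 86.8 [0.2 0.4 1.5]
white [308.5 216.9] 30.5 [[[423.0, 19.5]], [[422.9, 19.5]]]
white [180.  206.9] 48.0 [[[441.6, 349.3]], [[441.4, 347.4]]]
white [259.2 147.3] 103.5 [[[599.7, 150.5]], [[598.6, 149.8]]]
```

View pics/c9.png

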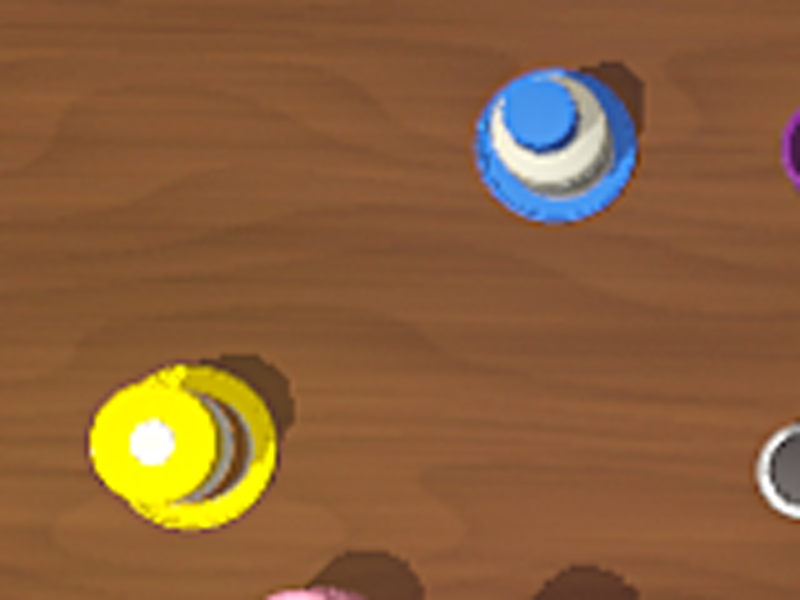

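Jar is within about 2 mm of the middle. I'll measure the bottle cap (258,138) more exactly while grasping the tin.

```bash
python3 - <<'E'
from h import *;from cell import bot
s=bot.snapshot("top");h=cv2.cvtColor(s["color"],cv2.COLOR_RGB2HSV)
print(h[138,258],h[145,247],h[152,272])
import pickle
for nm,t,off,z in(("now",s,0,124),("start",pickle.load(open("s0.pkl","rb"))["top"],0,120)):
    c0=h[138,258].astype(int)
    m=mask(t,[int(c0[0])-3,int(c0[1])-18,int(c0[2])-35],[int(c0[0])+3,255,int(c0[2])+12])
    m=cv2.morphologyEx(m,cv2.MORPH_OPEN,np.ones((3,3),np.uint8))
    for c in blobs(m,30):
        u=centroid(c)
        if u[1]<160: w=plane(t,c,z).astype(np.float32);r=cv2.minAreaRect(w);print(nm,u.round(1),cv2.contourArea(c),centroid(w).round(1),[np.round(v,1).tolist() for v in r])
E
```

```text
[106 175 235] [105 191 247] [106 178 244]
now [254.8 155.6] 48.0 [573.3 157.5] [[573.5, 157.8], [47.4, 13.3], 62.9]
now [257.2 137.8] 132.0 [618.4 152.8] [[619.2, 152.0], [32.9, 32.7], 1.3]
start [382. 139.] 125.5 [ 623.6 -162. ] [[623.5, -162.1], [30.7, 30.4], 0.8]
start [261.  144.8] 663.5 [601.6 143. ] [[599.9, 143.1], [73.6, 75.6], 1.3]
```

Emit:
arm_command([
  {"x": -1,"y": 0,"z": 30,"twist": 0,"grip": 1},
  {"x": 0,"y": 0,"z": 40,"twist": 0,"grip": 1},
  {"x": 0,"y": 0,"z": 40,"twist": 0,"grip": 1},
  {"x": 0,"y": 0,"z": 25,"twist": 0,"grip": 1},
  {"x": 0,"y": 0,"z": 15,"twist": 0,"grip": 1},
  {"x": 0,"y": 0,"z": 0,"twist": 0,"grip": 1},
  {"x": 0,"y": 0,"z": 0,"twist": 0,"grip": 1},
])

```text
clock: 33.95
position: [620.8, -325.5, 45.8]
tool_rot: [0.001, 0.721, 0.693, 0.0]
contact_force: [-0.2, -0.7, 0.8]
opening: 87.0
grasp_force: 0.0
```

```bash
python3 g.py 620.5 -325 44 -2.2
```

```text
{'shift': array([ 0.5, -0.3,  1.8]), 'cur': np.float64(-2.3), 'pos': array([ 620.8, -325.5,   45.8]), 'j7': np.float64(0.73), 'tilt': array([ 0.001, -0.001, -1.   ]), 'twist': np.float64(-0.002)} 33.95 87.0 [-0.2 -0.7  0.8]
```

Bottle is within about 2.5 mm of the middle, which is good. Now grip the tin, lift 4 mm and shift +5 mm in y.

Emit:
arm_command([
  {"x": 0,"y": 0,"z": 0,"twist": 0,"grip": -1},
  {"x": 0,"y": 0,"z": 0,"twist": 0,"grip": -1},
  {"x": 0,"y": 0,"z": 0,"twist": 0,"grip": -1},
  {"x": 0,"y": 0,"z": 0,"twist": 0,"grip": -1},
  {"x": 0,"y": 0,"z": 0,"twist": 0,"grip": -1},
  {"x": 0,"y": 0,"z": 0,"twist": 0,"grip": -1},
], squeeze=25)

```text
clock: 34.55
position: [620.3, -325.5, 44.7]
tool_rot: [0.0, 0.721, 0.692, 0.0]
contact_force: [0.6, -1.1, 1.8]
opening: 55.8
grasp_force: 25.0
```

Emit:
arm_command([
  {"x": 0,"y": 0,"z": -2,"twist": 0,"grip": -1},
  {"x": 0,"y": 0,"z": -2,"twist": 0,"grip": -1},
  {"x": 2.5,"y": 0,"z": 0,"twist": 0,"grip": -1},
  {"x": 2.5,"y": 0,"z": 0,"twist": 0,"grip": -1},
  {"x": 0,"y": 0,"z": 0,"twist": 0,"grip": -1},
  {"x": 0,"y": 0,"z": 0,"twist": 0,"grip": -1},
])

```text
clock: 35.15
position: [620.3, -320.2, 48.3]
tool_rot: [-0.0, 0.721, 0.693, -0.0]
contact_force: [0.0, -0.3, -4.0]
opening: 55.2
grasp_force: 25.0
```

```bash
python3 g.py 620.5 -320.3 45.8 -2.2
```

```text
{'shift': array([-0.1,  0.2,  2.5]), 'cur': np.float64(-2.3), 'pos': array([ 620.3, -320.2,   48.3]), 'j7': np.float64(0.72), 'tilt': array([-0.,  0., -1.]), 'twist': np.float64(-0.002)} 35.15 55.2 [ 0.  -0.3 -4. ]
```

Emit:
arm_command([
  {"x": 0,"y": 0,"z": 1,"twist": 0,"grip": -1},
  {"x": 0,"y": 0,"z": 1,"twist": 0,"grip": -1},
  {"x": 0,"y": 0,"z": 0.8,"twist": 0,"grip": -1},
  {"x": 0,"y": 0,"z": 0.7,"twist": 0,"grip": -1},
  {"x": 0,"y": 0,"z": 0,"twist": 0,"grip": -1},
  {"x": 0,"y": 0,"z": 0,"twist": 0,"grip": -1},
])

```text
clock: 35.75
position: [620.2, -320.5, 45.0]
tool_rot: [-0.0, 0.722, 0.692, -0.0]
contact_force: [-0.0, 0.5, -3.8]
opening: 55.8
grasp_force: 25.0
```

Emit:
arm_command([
  {"x": 0,"y": 0,"z": 0.4,"twist": 0,"grip": -1},
  {"x": 0,"y": 0,"z": 0.4,"twist": 0,"grip": -1},
  {"x": 0,"y": 0,"z": 0,"twist": 0,"grip": -1},
  {"x": 0,"y": 0,"z": 0,"twist": 0,"grip": -1},
])

```text
clock: 36.15
position: [620.3, -320.5, 44.7]
tool_rot: [0.0, 0.722, 0.692, 0.0]
contact_force: [-2.5, 1.9, 5.8]
opening: 55.9
grasp_force: 25.0
```

Emit:
arm_command([
  {"x": 0,"y": 0,"z": 0,"twist": 0,"grip": 1},
  {"x": 0,"y": 0,"z": 0,"twist": 0,"grip": 1},
  {"x": 0,"y": 0,"z": 0,"twist": 0,"grip": 1},
  {"x": 0,"y": 0,"z": 0,"twist": 0,"grip": 1},
  {"x": 0,"y": 0,"z": 0,"twist": 0,"grip": 1},
  {"x": 0,"y": 0,"z": 0,"twist": 0,"grip": 1},
  {"x": 0,"y": 0,"z": -20,"twist": 0,"grip": 1},
  {"x": 0,"y": 0,"z": -40,"twist": 0,"grip": 1},
  {"x": 0,"y": 0,"z": -45,"twist": 0,"grip": 1},
  {"x": 0,"y": 0,"z": -45,"twist": 0,"grip": 1},
  {"x": 40,"y": 0,"z": 0,"twist": 0,"grip": 1},
  {"x": 45,"y": 0,"z": 0,"twist": 0,"grip": 1},
])

```text
clock: 37.35
position: [623.6, -237.5, 196.1]
tool_rot: [0.002, 0.723, 0.691, 0.0]
contact_force: [0.3, 0.5, -0.6]
opening: 87.2
grasp_force: 0.0
```

Emit:
arm_command([
  {"x": 45,"y": 0,"z": 0,"twist": 0,"grip": 1},
  {"x": 45,"y": 0,"z": 0,"twist": 0,"grip": 1},
  {"x": 45,"y": 0,"z": 0,"twist": 0,"grip": 1},
  {"x": 45,"y": 0,"z": 0,"twist": 0,"grip": 1},
  {"x": 45,"y": 0,"z": 0,"twist": 0,"grip": 1},
  {"x": 0,"y": 0,"z": 0,"twist": 0,"grip": 1},
  {"x": 0,"y": 0,"z": 0,"twist": 0,"grip": 1},
])

```text
clock: 38.05
position: [633.1, -9.2, 194.1]
tool_rot: [-0.0, 0.72, 0.693, -0.0]
contact_force: [-0.2, -1.1, 0.1]
opening: 87.4
grasp_force: 0.0
```

```bash
python3 - <<'E'
from h import *;from cell import bot
t=bot.snapshot("top");s=bot.snapshot("side")
for n,v in(("top",t),("side",s)):
    for c in blobs(mask(v,[0,0,200],[180,40,255]),8):
        u=centroid(c)
        if 420<u[0]<480 and 120<u[1]<380: print(n,"tin dot",u.round(1),plane(v,u,99).round(1),cv2.contourArea(c))
a=cv2.resize(t["color"][110:260,370:500],(390,450),interpolation=cv2.INTER_CUBIC);b=cv2.resize(s["color"][290:400,270:500],(410,196),interpolation=cv2.INTER_CUBIC)
b=np.vstack([b,np.zeros((254,410,3),np.uint8)]);cv2.imwrite("pics/f.png",np.hstack([a,b])[:,:,::-1])
print(bot.read_state()["position"])
E
```

```text
top tin dot [441.8 143.4] [[ 619.6 -320.2]] 48.5
side tin dot [453.2 331.8] [[ 621. -320.]] 180.5
[632.94513388 -12.2421548  194.35733191]
```

View pics/f.png

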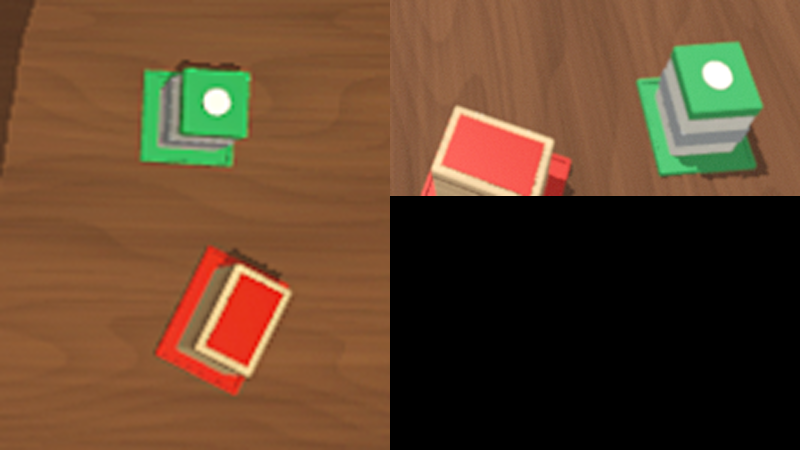

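Tin dot is now at top (442,143) and side (453,332), centred and square on green. The box is centred and square on red. Handing in.

```bash
python3 -c "
from cell import bot
print(bot.close_job())"
```

```text
the job is handed in; nothing more can be done
None
```

All four containers stand upright in their matching trays, each within about 3 mm of centre by the camera checks. The pegbox and tin are square to their trays, the tumbler and spray can were left alone, and the job was handed in at about 38 s; no verdict came back.

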